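# Load the paper roll and pin its retaining arm

## Robot

A 7-joint arm with a two-finger parallel gripper is mounted at the origin on the work surface; the furniture and walls round the work are solid. World frame = base frame: x ahead of the robot, y to its left, z up, the work surface at z = 0. Lengths are in m, angles in rad, forces in N, time in s.
With the tool pointing down it reaches from about 0.4 to 0.875 m from the base axis. Payload 19.3 kg.
Tool frame: the origin (TCP) lies at the very end of the fingers, on their centre line; the grasp point (between the pads) lies 19 mm behind it; y points along the fingers, x is the direction in which the jaws open and shut, and the axes are right-handed (so a half turn about y gives the same grasp; the last joint's range is limited). The gripper opens to 85 mm and grips with 20 to 120 N. Pads are 22 mm wide; open, the fingers measure 114 mm over their backs; the gripper's body (76 mm by 85 mm) begins 54 mm behind the grasp point. The pads swing forward as they close: fully open they stand 13 mm farther back than shut.
Start: joints at [1.185, 0.521, -0.036, 1.599, 0.021, 1.021, -0.113], TCP at [0.194, -0.594, 0.231] pointing down, gripper open.
Joint ranges: [-2.91, 2.91], [-0.3, 2.13], [-1.5, 1.42], [0.17, 2.43], [-1.26, 4.41], [0.16, 1.93], [-2.52, 2.52]. Speed limits (rad/s): [1.89, 1.89, 2.39, 2.39, 3.01, 3.01, 3.01].

## Interface

Orientations are given as [roll, pitch, yaw] about the fixed x, y, z axes, in that order (R = Rz(yaw) Ry(pitch) Rx(roll)).
In Python, from workcell import bot gives the robot as it stands. The module is installed in compiled form; this text tells all that it offers.
- The arm moves only by the shell command python3 -m crank 'ROWS' [FORCE]. ROWS is JSON, a list of rows, each an object of numbers: "hand": the closure, from 0 (fully open) to 1 (shut); "dx", "dy", "dz": the shift along the tool's x, y, z in mm; "yaw": the turn about the tool's y in rad. In form: [{"hand": .., "dx": .., "dy": .., "dz": .., "yaw": ..}, ...]. A call has 1 to 12 rows; each row is the pose to reach, as a shift and turn from the pose commanded when the call began, along the tool's axes at that moment; what a row does not reach only later rows make up. A row lasts 1/12 s, in which the tool goes at most 41.7 mm and 7.16 degrees, less where a joint would pass 70% of its speed; a pose out of reach is approached as far as the arm can. A call with a gripper value outside its range is refused whole. The fingers move at their own pace and stop on an object; FORCE is the grip in N (left out, the last holds). Time passes only in rows, so rows that repeat a pose let the fingers close. It gives the time, the measured TCP pose, the force and the opening at its end, in the units of the state.
- bot.observe(): the state, without advancing time (a new reading comes with each control period).
- bot.grab_frame(name): name is "scene" or "side" or "wrist"; returns the picture (400x640x3 uint8, red, green, blue); there is no depth.
- bot.camera_info(name): a dict with "fx", "fy", "cx", "cy" (pixels), "dist" ([k1, k2, p1, p2, k3] as OpenCV has them; the pictures are not rectified), "rvec" (rotation vector, rad) and "tvec" (3), from world to camera coordinates, as OpenCV has them. Camera axes: x right, y down, z forward; pixel columns grow to the right and rows downward; lengths in m; the calibration is good to about 2 mm. A picture is of the moment at which its call begins: read the wrist's pose just before it. camera_info takes no time and is no camera call; for the wrist camera it gives the pose at the moment of the call.
- bot.job_done(): hands the job in, once; it reports no verdict.
The state is a dict: "clock": time; "qpos": joint angles; "qd": joint speeds; "joint_efforts": joint torques, N m; "position": TCP position; "tool_rot": TCP orientation; "force": force on the tool from outside, world axes, zero at the start; "moment": the same for the moment, N m; "grip_width": finger opening in m.
Only numpy, scipy, OpenCV 4.12 (cv2) and the standard library are available. Lean on these libraries where they do the work, as an engineer would, in place of code of your own. Each camera call takes 0.05 s, during which the arm holds its last target.

## Task

Take the spare paper roll out of the tilted rest and stand it on the roll stand's upright spindle, all the way down. Then lock it in: pull up the spring knob on the stand's swing arm, swing the arm to the next hole, where it points over the roll, and let the pin snap fully home. Leave the honey jar, salt shaker and mug where they stand.

Things in the scene. Friction and masses are not known exactly. Their poses are not given: they have to be found in the camera images.
- roll_center (a point): Centre of the loose paper roll: a white cylinder 58 mm in diameter and 110 mm long, on a cardboard core with an open bore of 36 mm, about 0.12 kg. The z axis runs along the roll, towards its upper end. At the start it rests in the cradle, its axis 35 degrees from vertical with the upper end leaning towards the robot's side. Its upper half is free on both sides.
- cradle: Tilted rest for the spare roll, fixed: a wooden base 130 x 100 x 12 mm with two steel rods under the lower half of the roll and a sloping foot. Origin on the worktop, 35 mm below the centre of the roll's lower end. The roll's upper end leans towards the cradle's -x; the y axis is level, across the roll.
- holder: Roll stand, fixed to the worktop: a wooden base 240 (x) x 100 (y) x 20 mm, origin at the centre of its underside. An upright steel spindle stands at x = -65 mm and the post that carries the index plate and swing arm at x = +65 mm of its own frame. Highest fixed part 142 mm; the knob's top is 202 mm above the worktop.
- spindle_seat (a point): On the spindle's axis, at the top of the 64 mm seat disc (26 mm above the worktop) on which the roll's lower end must stand. The spindle is 27 mm in diameter and rises 91 mm above this point, tapering over its top 18 mm.
- pivot (a point): On the vertical axis of the swing arm, at the level of the index plate's top (142 mm above the worktop).
- roll_hole (a point): Mouth of the middle hole of the index plate (top of the plate), 60 mm from the pivot towards the spindle: the hole in which the pin must end. The three holes are 12 mm wide along the arc and 70 degrees apart; the pin (8 mm, round tip) starts in the first one.
- knob_center (a point): Centre of the plunger's black knob, an upright cylinder 30 mm in diameter and 24 mm high, 60 mm from the pivot on the swing arm. With the pin home its centre is 190 mm above the worktop. Between knob and arm is a thinner steel barrel; the arm's top is 24 mm under the knob's lower face.
- swing_arm (a joint): Angle of the swing arm, rad: a flat dark steel bar 22 mm wide that reaches 130 mm from the pivot, its underside 146 mm above the worktop, with a pad at its end 5 mm above a seated roll. 0 = parked (first hole, beside the stand's +y side); grows counter-clockwise seen from above; 1.222 = middle hole, arm over the roll; 2.443 = third hole. Light friction holds it where it is left; it turns only while the pin is pulled out of its hole.
- plunger (a joint): How far the knob and pin are pulled up, m: 0 = pin home, 10 mm deep in its hole; more than 0.010 = clear of the plate; stop at 0.016. A spring pulls it down with 6 N at 0 and 10 N at the stop.
- honey_jar: Honey jar, 65 mm in diameter, 86 mm high, a bystander between the rest and the stand. Origin at the centre of its underside.
- salt_shaker: Salt shaker, 44 mm in diameter, 90 mm high, a bystander. Origin at the centre of its underside.
- mug: Two-tone mug, 94 mm high, a bystander to the right. Origin at the centre of its underside.
Mind the look-alikes: they are no part of the job. What is shaped like the part that bears roll_center but green, orange or red is not meant.

How it is judged:
By the outcome, as a careful person would: the job done as asked, in the order asked, and still so for the second after the job is handed in, with the robot touching nothing.
It also fails if it takes over 58 s, if anything falls off the work surface, if the arm or the gripper's body presses on something with over 40 N, if the wrist force passes 120 N, or if a joint passes its speed limit or range.

## Working session

There is one attempt and no reset: what is moved stays moved. The work goes in short steps, Python scripts to look and compute and a shell command to move; the robot and the scene stay as the last step left them, time stands still between calls to the robot, and variables do not carry over. Pictures are saved under pics/ and viewed, and the job is handed in when it is done.

```bash
mkdir -p pics; ls; python3 - <<'E'
from workcell import bot
import cv2
for n in ["scene","side","wrist"]:
    c=bot.camera_info(n); print(n,c)
    f=bot.grab_frame(n); cv2.imwrite(f"pics/a_{n}.png",f[:,:,::-1])
print(bot.observe())
E
```

```text
pics
scene {'fx': 452.0968471383602, 'fy': 452.0968471383602, 'cx': 316.82156733848177, 'cy': 195.777197655021, 'dist': array([-0.04305778,  0.        ,  0.        ,  0.        ,  0.        ]), 'rvec': array([ 1.13736979, -2.14985675,  1.13972881]), 'tvec': array([0.16964641, 0.35024981, 1.08987479])}
side {'fx': 371.6629972810365, 'fy': 371.6629972810365, 'cx': 323.36621805376507, 'cy': 197.75159764199307, 'dist': array([-0.0486305,  0.       ,  0.       ,  0.       ,  0.       ]), 'rvec': array([ 2.0342573 , -0.27418257,  0.18074795]), 'tvec': array([-0.47449694,  0.10951107,  1.25210542])}
wrist {'fx': 297.0299527965707, 'fy': 297.0299527965707, 'cx': 324.04116101304976, 'cy': 201.93867755899237, 'dist': array([-0.00811733,  0.        ,  0.        ,  0.        ,  0.        ]), 'rvec': array([-2.34411318,  1.7004819 ,  0.24907332]), 'tvec': array([-0.62547102, -0.03757292,  0.37894091])}
{'clock': 0.15, 'qpos': array([ 1.18480948,  0.52189002, -0.03630511,  1.59986204,  0.0211754 ,
        1.02107013, -0.11279227]), 'qd': array([ 0.00198403, -0.00328492,  0.00075715, -0.00141512,  0.00149622,
       -0.00127017, -0.00019093]), 'joint_efforts': array([ 2.75386250e-03, -9.27382493e+01,  1.98046893e+00, -3.70051503e+01,
        1.79221208e-02,  6.32189680e-03,  1.45397252e-05]), 'position': array([ 0.19399529, -0.59387721,  0.23085551]), 'tool_rot': array([-1.57084171e+00,  8.44445793e-04, -1.25504657e+00]), 'force': array([0.04075738, 0.9996482 , 0.46748897]), 'moment': array([ 0.01930658, -0.04205961,  0.0569826 ]), 'grip_width': 0.08475923223199693}
```

View pics/a_scene.png

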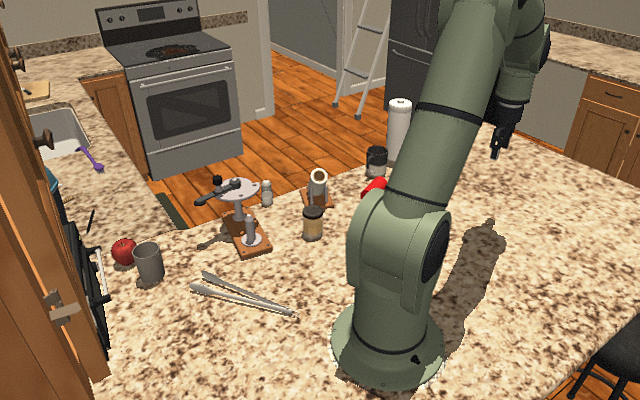

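View pics/a_side.png

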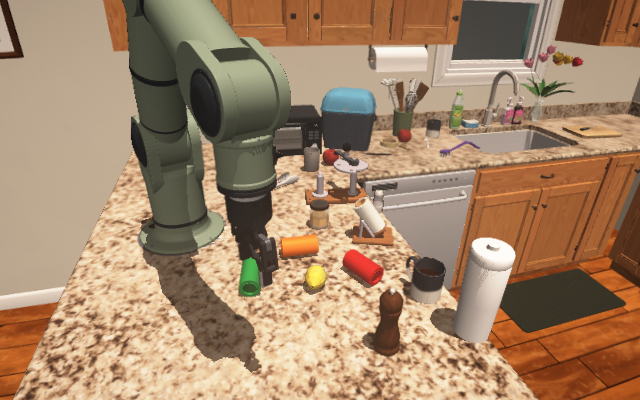

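View pics/a_wrist.png

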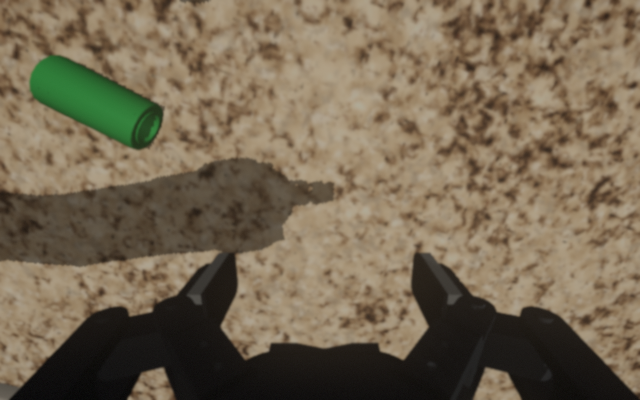

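```bash
cat > h.py <<'E'
from workcell import bot
import cv2, numpy as np
from scipy.spatial.transform import Rotation as Rn
def cam(n):
    c=bot.camera_info(n); K=np.array([[c['fx'],0,c['cx']],[0,c['fy'],c['cy']],[0,0,1]])
    return dict(K=K,d=np.array(c['dist']),r=np.array(c['rvec']),t=np.array(c['tvec']))
def ray(c,p):
    u=cv2.undistortPoints(np.array([[p]],float),c['K'],c['d'])[0,0]
    R=cv2.Rodrigues(c['r'])[0]; o=-R.T@c['t']; v=R.T@np.array([u[0],u[1],1]); return o,v/np.linalg.norm(v)
def onz(c,p,z):
    o,v=ray(c,p); return o+v*(z-o[2])/v[2]
def tri(*cp):
    A=np.zeros((3,3));b=np.zeros(3)
    for c,p in cp:
        o,v=ray(c,p);M=np.eye(3)-np.outer(v,v);A+=M;b+=M@o
    return np.linalg.solve(A,b)
def proj(c,X): return cv2.projectPoints(np.array(X,float).reshape(-1,1,3),c['r'],c['t'],c['K'],c['d'])[0][:,0]
E
python3 - <<'E'
from h import *
S=cam("scene");D=cam("side");W=cam("wrist")
for c in(S,D,W): print(ray(c,(320,200)))
print("tool R",Rn.from_euler('xyz',bot.observe()['tool_rot']).as_matrix().round(3))
print("cradle/roll top", tri((S,(319,176)),(D,(366,207))))
print("spindle seat",onz(S,(250,240),.026), onz(D,(320,194),.026))
print("pivot",tri((S,(238,188)),(D,(352,166))))
print("knob",tri((S,(217,181)),(D,(347,147))))
a=cv2.imread("pics/a_scene.png")[150:280,170:370];cv2.imwrite("pics/c1.png",cv2.resize(a,None,fx=4,fy=4,interpolation=2))
a=cv2.imread("pics/a_side.png")[130:260,270:430];cv2.imwrite("pics/c2.png",cv2.resize(a,None,fx=4.5,fy=4.5,interpolation=2))
E
```

```text
(array([-0.50100041,  0.52892763,  0.8991752 ]), array([ 0.68498563, -0.46112586, -0.56405463]))
(array([ 0.16299931, -1.14899366,  0.67686986]), array([ 0.23531648,  0.85369839, -0.46456992]))
(array([ 0.26319603, -0.57210594,  0.37381308]), array([-0.27070295, -0.07411251, -0.95980584]))
tool R [[ 0.311 -0.     0.951]
 [-0.951  0.001  0.311]
 [-0.001 -1.    -0.   ]]
cradle/roll top [ 0.57731821 -0.19331512  0.11103312]
spindle seat [0.5026604  0.11113344 0.026     ] [0.50588311 0.09551666 0.026     ]
pivot [0.62627692 0.07891049 0.13738219]
knob [0.62519455 0.14367063 0.18913596]
```

View pics/c1.png

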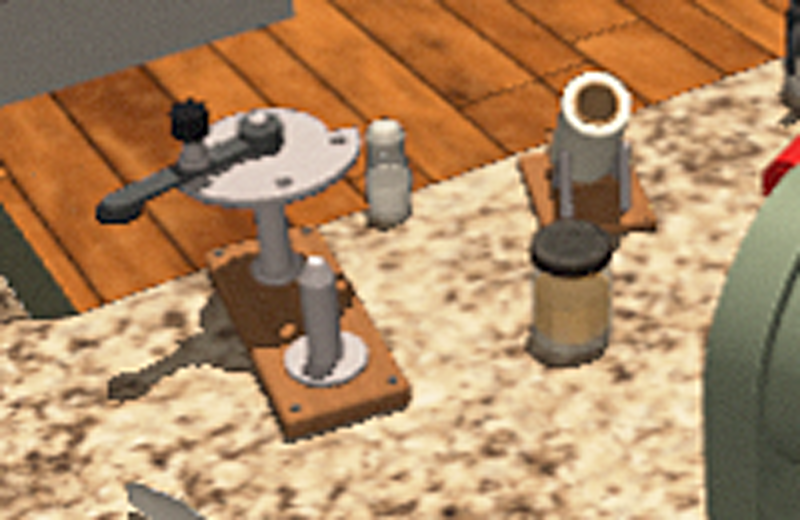

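View pics/c2.png

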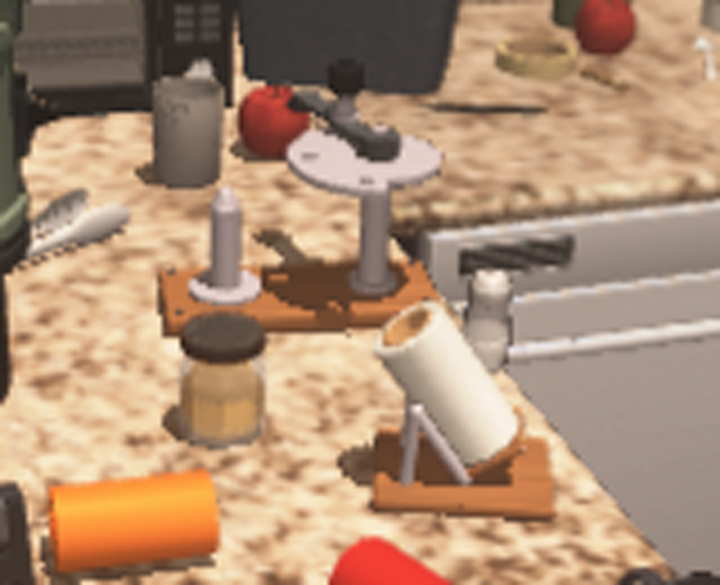

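```bash
python3 - <<'E'
from h import *
S=cam("scene");D=cam("side")
for n,p in dict(pepper=(387,350),mug=(425,300),towel=(470,338),lemon=(315,290),orange=(300,255),red=(363,275),jar=(318,226),salt=(377,212)).items(): print(n,onz(D,p,0))
R=Rn.from_euler('xyz',bot.observe()['tool_rot']).as_matrix()
print(R.T@(np.array([.52,-.19,.27])-bot.observe()['position'])*1000)
E
```

```text
pepper [ 0.46111281 -0.63749824  0.        ]
mug [ 0.62336952 -0.51677036  0.        ]
towel [ 0.66161195 -0.65938949  0.        ]
lemon [ 0.35615575 -0.40355115  0.        ]
orange [ 0.35161129 -0.23881448  0.        ]
red [ 0.50349482 -0.37820934  0.        ]
jar [ 0.44829259 -0.09014921  0.        ]
salt [ 0.68514649 -0.05089555  0.        ]
[-282.71001918  -38.92552654  435.30220459]
```

```bash
python3 -m crank '[{"hand":0,"dx":-283,"dy":-39,"dz":435,"yaw":0},{"hand":0,"dx":-283,"dy":-39,"dz":435,"yaw":0},{"hand":0,"dx":-283,"dy":-39,"dz":435,"yaw":0},{"hand":0,"dx":-283,"dy":-39,"dz":435,"yaw":0},{"hand":0,"dx":-283,"dy":-39,"dz":435,"yaw":0},{"hand":0,"dx":-283,"dy":-39,"dz":435,"yaw":0},{"hand":0,"dx":-283,"dy":-39,"dz":435,"yaw":0},{"hand":0,"dx":-283,"dy":-39,"dz":435,"yaw":0},{"hand":0,"dx":-283,"dy":-39,"dz":435,"yaw":0},{"hand":0,"dx":-283,"dy":-39,"dz":435,"yaw":0},{"hand":0,"dx":-283,"dy":-39,"dz":435,"yaw":0},{"hand":0,"dx":-283,"dy":-39,"dz":435,"yaw":0}]' 20
```

```text
clock: 1.15
position: [0.5077, -0.204, 0.269]
tool_rot: [-1.571, -0.0, -1.255]
force: [0.8, -0.7, 0.3]
grip_width: 0.0851
```

```bash
python3 -m crank '[{"hand":0,"dx":0,"dy":0,"dz":0,"yaw":0}]'; cat > snap.py <<'E'
import sys; from h import *; import pickle
n,name=sys.argv[1],sys.argv[2]
o=bot.observe(); c=cam(n); f=bot.grab_frame(n)
cv2.imwrite(f"pics/{name}.png",f[:,:,::-1]); pickle.dump((c,o),open(f"pics/{name}.pkl","wb")); print(o['clock'],o['position'],o['tool_rot'])
E
python3 snap.py wrist w1; python3 snap.py side s1;python3 snap.py scene sc1
```

```text
clock: 1.23
position: [0.5115, -0.1983, 0.2692]
tool_rot: [-1.568, 0.002, -1.246]
force: [0.2, 1.6, -0.2]
grip_width: 0.0855
1.2333 [ 0.51149978 -0.19831212  0.26917621] [-1.56761187  0.00187115 -1.24611893]
1.2833 [ 0.50919532 -0.20182863  0.26874125] [-1.56963381e+00  1.03971594e-03 -1.24867143e+00]
1.3333 [ 0.50768147 -0.20428074  0.26854832] [-1.57085759e+00  4.65894239e-04 -1.25186039e+00]
```

View pics/w1.png

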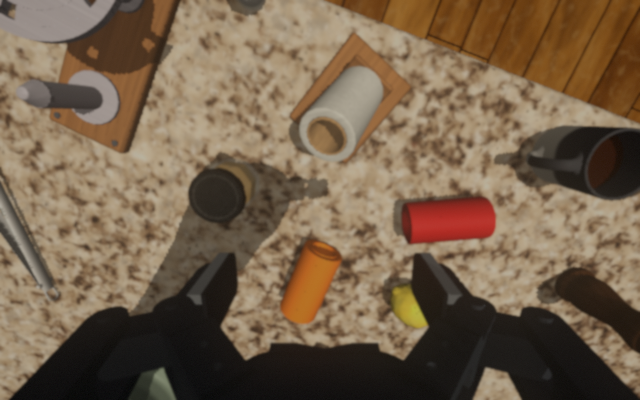

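View pics/s1.png

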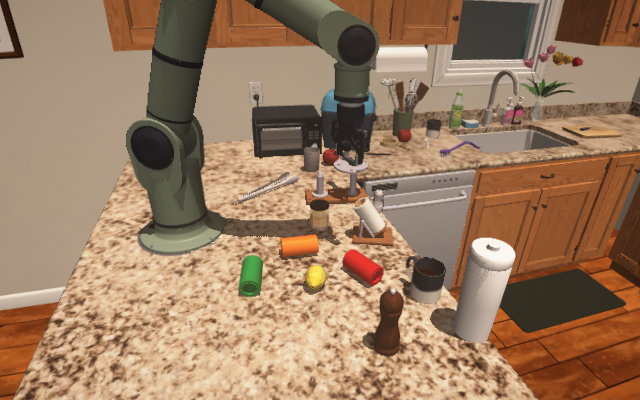

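```bash
python3 - <<'E'
import cv2
a=cv2.imread("pics/w1.png")
cv2.imwrite("pics/w1a.png",cv2.resize(a[20:180,280:430],None,fx=5,fy=5,interpolation=2)[:,:800][:600*2])
b=cv2.resize(a[25:170,280:425],(580,580),interpolation=2);cv2.imwrite("pics/w1a.png",b)
b=cv2.resize(a[0:160,0:190],None,fx=3.75,fy=3.75,interpolation=2);cv2.imwrite("pics/w1b.png",b)
E
```

```text
(no output)
```

View pics/w1a.png

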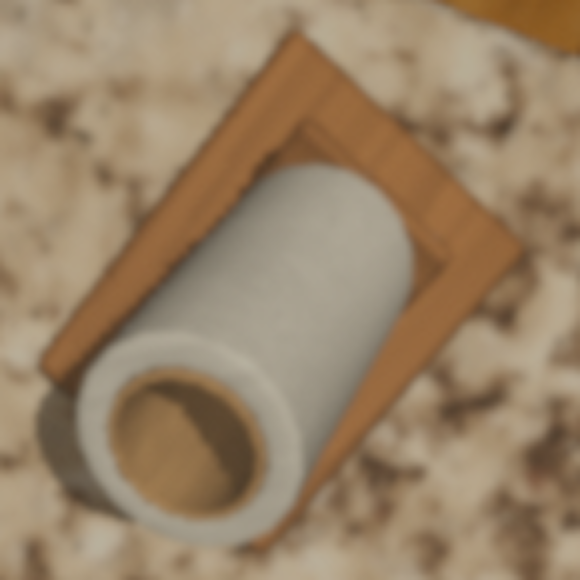

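View pics/w1b.png

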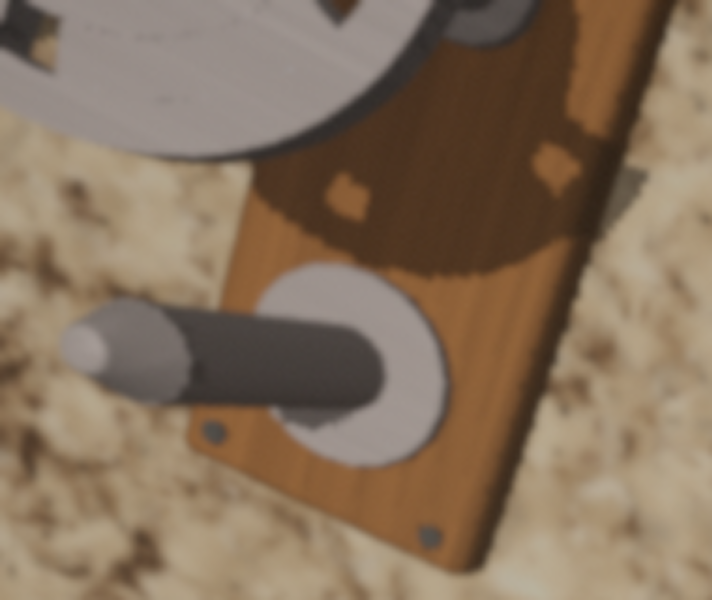

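```bash
python3 - <<'E'
from h import *; import pickle
c,o=pickle.load(open("pics/w1.pkl","rb"))
for n,p,z in [("FL",(354.25,33),.012),("FR",(410.5,85.5),.012),("NL",(290.5,117),.012),("rolltop",(327,135.1),None),("seat",(93.3,97.3),.026),("tip",(22.7,93.3),.117),("bc1",(50.7,116.5),.02),("bc2",(125.3,152.5),.02)]:
    if z: print(n,onz(c,p,z).round(4))
FL,FR,NL=[onz(c,p,.012) for p in((354.25,33),(410.5,85.5),(290.5,117))]
print(np.linalg.norm(FL-FR),np.linalg.norm(FL-NL))
u=(NL-FL)/np.linalg.norm(NL-FL);v=(FR-FL)/np.linalg.norm(FR-FL); print("-x dir",np.degrees(np.arctan2(u[1],u[0])),"-y dir",np.degrees(np.arctan2(v[1],v[0])))
# upper end centre: height = .035+.11*cos35
zt=.035+.11*np.cos(np.radians(35)); T=onz(c,(327,135.1),zt); print("top",T, )
E
```

```text
FL [ 0.6808 -0.1804  0.012 ]
FR [ 0.6478 -0.2681  0.012 ]
NL [ 0.5628 -0.1358  0.012 ]
seat [0.5086 0.101  0.026 ]
tip [0.5079 0.1001 0.117 ]
bc1 [0.4665 0.155  0.02  ]
bc2 [0.4509 0.0572 0.02  ]
0.09373798632230017 0.12614203259577464
-x dir 159.26678358235264 -y dir -110.62317657281241
top [ 0.56290938 -0.18468659  0.12510672]
```

```bash
cat > go.py <<'E'
import sys; from h import *
# target x y z, tool-x world angle deg
x,y,z,a=map(float,sys.argv[1:5]); o=bot.observe(); R=Rn.from_euler('xyz',o['tool_rot']).as_matrix()
d=R.T@(np.array([x,y,z])-o['position'])*1000
cur=np.degrees(np.arctan2(R[1,0],R[0,0])); dy=(a-cur+180)%360-180
print(o['clock'],"pos",o['position'].round(4),"xang",cur.round(2),"-> dx dy dz",d.round(1),"yaw",round(-np.radians(dy),4),"F",o['force'].round(1),"w",round(o['grip_width'],4),"q7",o['qpos'][6].round(2))
E
python3 go.py .5763 -.1898 .22 -110.7
```

```text
1.3833 pos [ 0.5068 -0.2058  0.2685] xang -71.87 -> dx dy dz [ 6.5 48.4 71.1] yaw 0.6777 F [-0.1 -1.1 -1. ] w 0.0855 q7 -1.05
```

```bash
python3 -m crank '[{"hand":0,"dx":3,"dy":10,"dz":30,"yaw":0.25},{"hand":0,"dx":6,"dy":30,"dz":60,"yaw":0.4},{"hand":0,"dx":6.5,"dy":30,"dz":71,"yaw":0.5},{"hand":0,"dx":6.5,"dy":30,"dz":71,"yaw":0.678},{"hand":0,"dx":6.5,"dy":30,"dz":71,"yaw":0.678},{"hand":0,"dx":6.5,"dy":30,"dz":71,"yaw":0.678},{"hand":0,"dx":6.5,"dy":30,"dz":71,"yaw":0.678},{"hand":0,"dx":6.5,"dy":30,"dz":71,"yaw":0.678},{"hand":0,"dx":6.5,"dy":30,"dz":71,"yaw":0.678}]' 20; python3 go.py .5763 -.1898 .085 -110.7; python3 snap.py wrist w2; python3 snap.py side s2
```

```text
clock: 2.13
position: [0.576, -0.1908, 0.2388]
tool_rot: [-1.571, -0.0, -1.932]
force: [-0.2, 0.5, -0.3]
grip_width: 0.0857
2.1333 pos [ 0.576  -0.1908  0.2388] xang -110.68 -> dx dy dz [-1.000e+00  1.538e+02 -1.000e-01] yaw 0.0003 F [-0.2  0.5 -0.3] w 0.0857 q7 -1.73
2.1333 [ 0.57602843 -0.19075111  0.23878304] [-1.57088384e+00 -2.00001598e-04 -1.93173857e+00]
2.1833 [ 0.57612422 -0.19061092  0.23880145] [-1.57079820e+00 -6.48720223e-05 -1.93199555e+00]
```

View pics/w2.png

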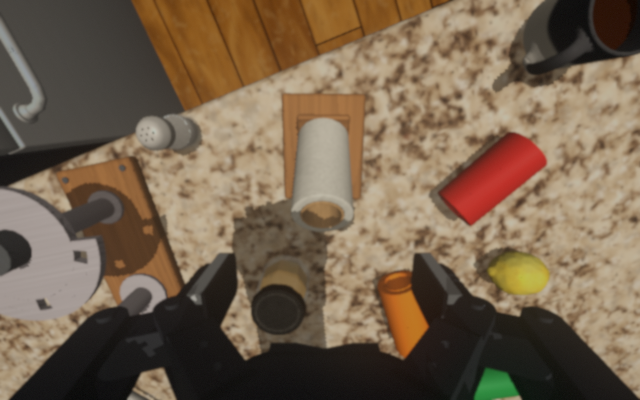

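```bash
cat > ov.py <<'E'
import sys,pickle; from h import *
name=sys.argv[1]; T=np.array(eval(sys.argv[2])); az=np.radians(float(sys.argv[3])); tilt=np.radians(float(sys.argv[4])); x0,y0,x1,y1=map(int,sys.argv[5:9])
c,o=pickle.load(open(f"pics/{name}.pkl","rb")); im=cv2.imread(f"pics/{name}.png"); k=min(780/(x1-x0),580/(y1-y0))
b=cv2.resize(im[y0:y1,x0:x1],None,fx=k,fy=k,interpolation=2)
a=np.array([np.sin(tilt)*np.cos(az),np.sin(tilt)*np.sin(az),np.cos(tilt)]); e1=np.array([-np.sin(az),np.cos(az),0]); e2=np.cross(a,e1)
th=np.linspace(0,2*np.pi,60)
for ctr in (T,T-.11*a):
  for r in (.029,.018):
    if ctr is not T and r<.02: continue
    P=proj(c,[ctr+r*(np.cos(t)*e1+np.sin(t)*e2) for t in th]); P=(P-[x0,y0]+.5)*k
    cv2.polylines(b,[P.astype(np.int32)],True,(0,0,255),1)
cv2.imwrite("pics/ov_%s.png"%name,b); print("bottom",T-.11*a)
E
python3 ov.py w2 "[.563,-.1847,.1251]" 159.3 35 260 80 390 245; python3 ov.py s2 "[.563,-.1847,.1251]" 159.3 35 330 170 420 260
```

```text
bottom [ 0.62202035 -0.20700193  0.03499328]
bottom [ 0.62202035 -0.20700193  0.03499328]
```

View pics/ov_w2.png

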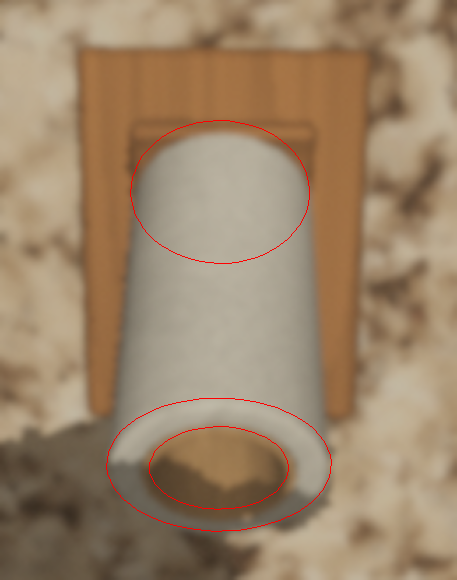

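View pics/ov_s2.png

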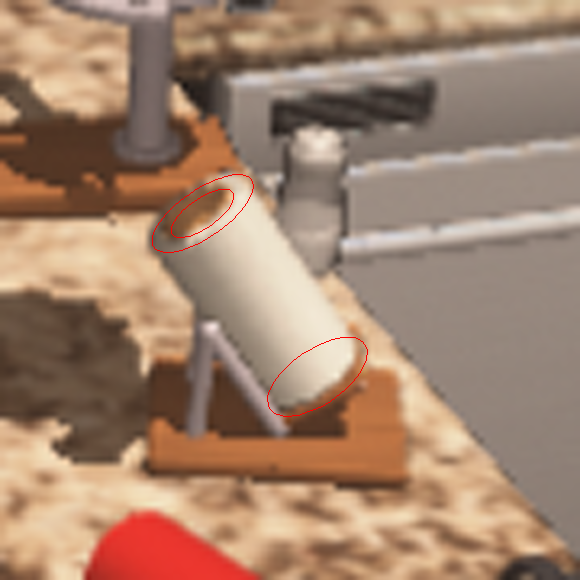

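```bash
python3 -m crank '[{"hand":0,"dx":-1,"dy":40,"dz":0,"yaw":0},{"hand":0,"dx":-1,"dy":80,"dz":0,"yaw":0},{"hand":0,"dx":-1,"dy":110,"dz":0,"yaw":0},{"hand":0,"dx":-1,"dy":135,"dz":0,"yaw":0},{"hand":0,"dx":-1,"dy":150,"dz":0,"yaw":0},{"hand":0,"dx":-1,"dy":156,"dz":0,"yaw":0},{"hand":0,"dx":-1,"dy":156,"dz":0,"yaw":0},{"hand":0,"dx":-1,"dy":156,"dz":0,"yaw":0}]' 20; python3 go.py .5763 -.1898 .083 -110.7; python3 snap.py wrist w3
```

```text
clock: 2.9
position: [0.5771, -0.1893, 0.0835]
tool_rot: [-1.57, 0.0, -1.933]
force: [-0.9, -0.3, 0.7]
grip_width: 0.0853
2.9 pos [ 0.5771 -0.1893  0.0835] xang -110.74 -> dx dy dz [ 0.8  0.5 -0.6] yaw -0.0008 F [-0.9 -0.3  0.7] w 0.0853 q7 -1.75
2.9 [ 0.57710803 -0.18928248  0.0834833 ] [-1.57017599e+00  1.32289250e-04 -1.93285386e+00]
```

View pics/w3.png

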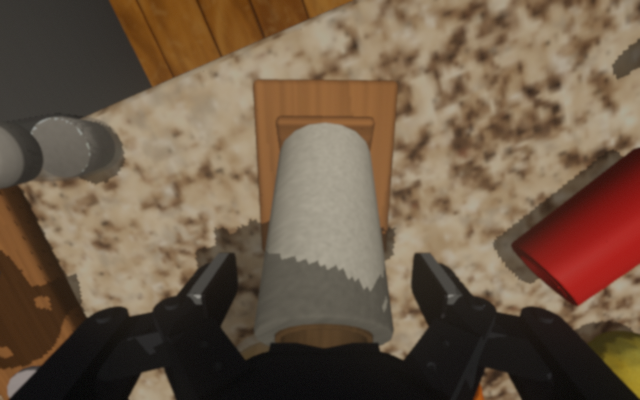

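```bash
python3 -m crank '[{"hand":1,"dx":0,"dy":0,"dz":0,"yaw":0},{"hand":1,"dx":0,"dy":0,"dz":0,"yaw":0},{"hand":1,"dx":0,"dy":0,"dz":0,"yaw":0},{"hand":1,"dx":0,"dy":0,"dz":0,"yaw":0},{"hand":1,"dx":0,"dy":0,"dz":0,"yaw":0},{"hand":1,"dx":0,"dy":0,"dz":0,"yaw":0},{"hand":1,"dx":0,"dy":0,"dz":0,"yaw":0}]' 20; python3 snap.py side s3;  python3 -c "
import cv2;a=cv2.imread('pics/s3.png')[130:260,310:440];cv2.imwrite('pics/s3c.png',cv2.resize(a,None,fx=4,fy=4))"
```

```text
clock: 3.53
position: [0.5772, -0.1892, 0.0839]
tool_rot: [-1.57, 0.0, -1.933]
force: [-2.4, 1.0, 10.6]
grip_width: 0.0586
3.5333 [ 0.57720535 -0.18916935  0.08390888] [-1.56950122e+00  1.25555413e-04 -1.93301162e+00]
```

View pics/s3c.png

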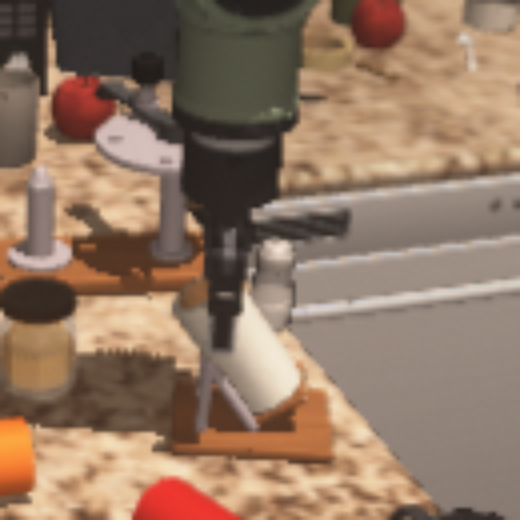

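```bash
python3 -m crank '[{"hand":1,"dx":0,"dy":-10,"dz":0,"yaw":0},{"hand":1,"dx":0,"dy":-25,"dz":0,"yaw":0},{"hand":1,"dx":0,"dy":-50,"dz":0,"yaw":0},{"hand":1,"dx":0,"dy":-80,"dz":0,"yaw":0},{"hand":1,"dx":0,"dy":-110,"dz":0,"yaw":0},{"hand":1,"dx":0,"dy":-135,"dz":0,"yaw":0},{"hand":1,"dx":0,"dy":-150,"dz":0,"yaw":0},{"hand":1,"dx":0,"dy":-150,"dz":0,"yaw":0}]' 20; python3 snap.py side s4; python3 snap.py wrist w4;  python3 -c "
import cv2;a=cv2.imread('pics/s4.png')[100:250,300:440];cv2.imwrite('pics/s4c.png',cv2.resize(a,None,fx=4,fy=4))"
```

```text
clock: 4.25
position: [0.5781, -0.1895, 0.2372]
tool_rot: [-1.565, 0.001, -1.933]
force: [-0.4, -0.5, -1.1]
grip_width: 0.0586
4.25 [ 0.57809971 -0.18946041  0.23718213] [-1.56511644e+00  6.94231247e-04 -1.93317264e+00]
4.3 [ 0.57738862 -0.18925028  0.23496488] [-1.56749470e+00  4.21426500e-04 -1.93311618e+00]
```

View pics/s4c.png

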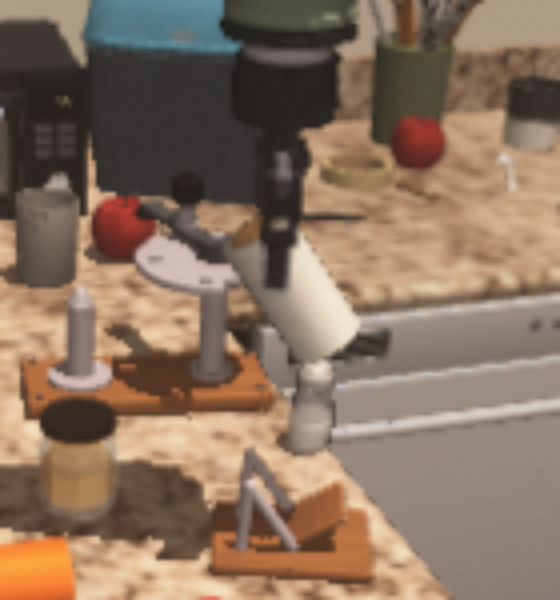

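View pics/w4.png

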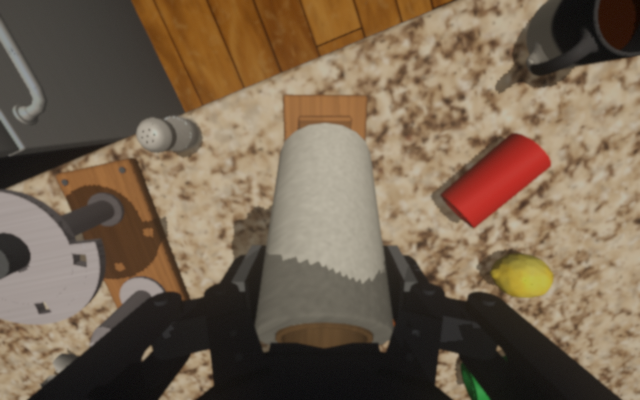

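```bash
python3 - <<'E'
from h import *; import pickle
S=cam("scene");D=cam("side"); c,o=pickle.load(open("pics/w1.pkl","rb"))
print(tri((S,(249,215.5)),(D,(320.2,172.2))),tri((S,(249,215.5)),(D,(320.2,172.2)),(c,(22.7,93.3))), onz(S,(249,215.5),.117),onz(D,(320.2,172.2),.117))
for n in("s4","w4"):
    im=cv2.imread(f"pics/{n}.png"); x0,y0,x1,y1=(285,130,390,210) if n=="s4" else (0,150,200,390)
    k=min(780/(x1-x0),580/(y1-y0)); cv2.imwrite(f"pics/{n}d.png",cv2.resize(im[y0:y1,x0:x1],None,fx=k,fy=k,interpolation=2)); print(k)
E
python3 snap.py scene sc4; python3 -c "
import cv2;a=cv2.imread('pics/sc4.png')[160:270,185:315];cv2.imwrite('pics/sc4d.png',cv2.resize(a,None,fx=5,fy=5,interpolation=2))"
```

```text
[0.50754147 0.10346586 0.11357683] [0.50731781 0.10337999 0.11365514] [0.50113358 0.10563046 0.117     ] [0.50683392 0.09813238 0.117     ]
7.25
2.4166666666666665
4.35 [ 0.57680362 -0.18903495  0.2334356 ] [-1.56966854e+00  1.63482944e-04 -1.93302837e+00]
```

View pics/s4d.png

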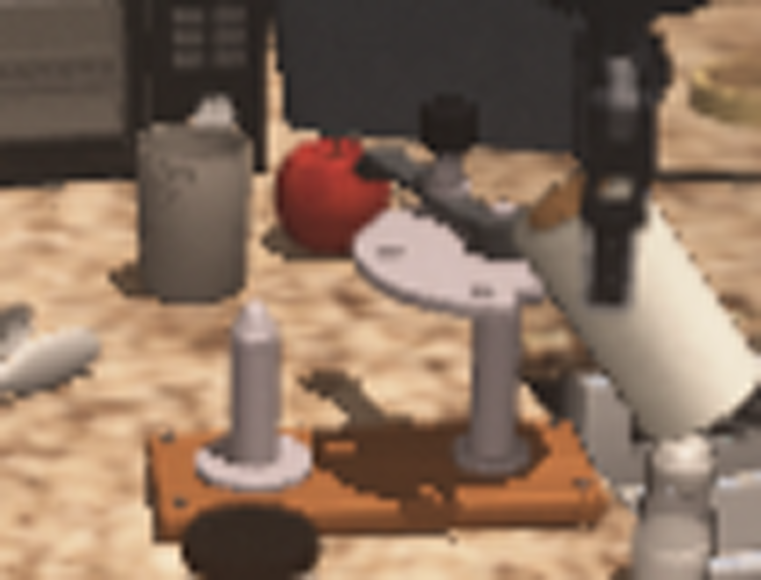

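View pics/w4d.png

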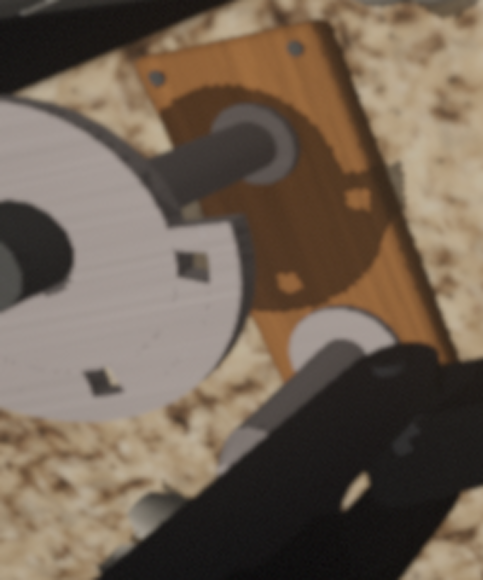

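View pics/sc4d.png

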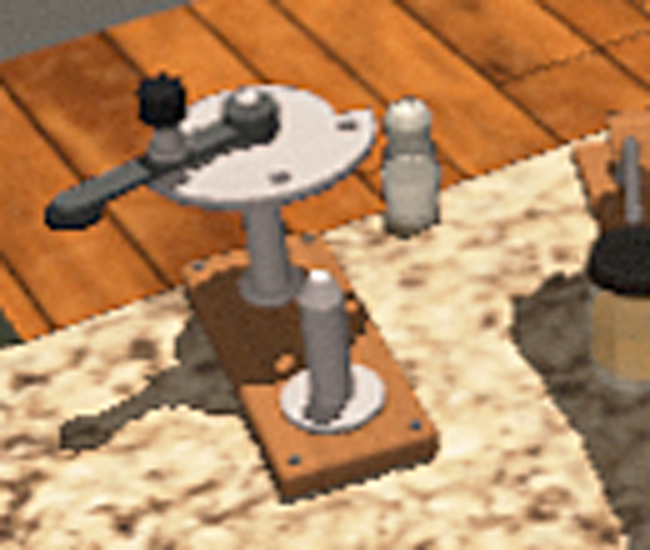

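```bash
cat > stand.py <<'E'
from h import *; import pickle
from scipy.optimize import least_squares
S=cam("scene");D=cam("side"); W1=pickle.load(open("pics/w1.pkl","rb"))[0]; W4=pickle.load(open("pics/w4.pkl","rb"))[0]
tip=(-.065,0,.117);seat=(-.065,0,.026);mid=(.005,0,.142);thr=(.0445,-.0564,.142);kn=(.0445,.0564,.19);c1=(-.12,.05,.02);c2=(-.12,-.05,.02)
obs=[(0,S,tip,(248.6,214.4)),(0,S,seat,(251.6,239.6)),(0,S,mid,(241.2,195.6)),(0,S,thr,(254.6,185)),(0,S,kn,(217.4,180.4)),(0,S,c2,(272,245.6)),(0,S,c1,(241.6,257.4)),
(1,D,tip,(319.9,171.8)),(1,D,seat,(320,193.7)),(1,D,mid,(338.8,164.5)),(1,D,thr,(351.6,170.3)),(1,D,kn,(346.9,147.2)),
(2,W1,tip,(22.7,93.3)),(2,W1,seat,(93.3,97.3)),(2,W1,mid,(9.3,9.3)),(2,W1,c1,(50.7,116.5)),(2,W1,c2,(125.3,152.5)),(3,W4,mid,(42.2,308.1)),(3,W4,thr,(79.4,259.7))]
def X(p,q):
    c,s=np.cos(p[2]),np.sin(p[2]); return np.array([p[0]+c*q[0]-s*q[1],p[1]+s*q[0]+c*q[1],q[2]])
def f(p,sel=None): return np.concatenate([(proj(c,X(p,q))[0]-uv) for k,c,q,uv in obs if sel is None or k in sel])
for sel in (None,[0],[1],[2],[0,1]):
    r=least_squares(lambda p:f(p,sel),[.57,.09,-.16],loss='soft_l1'); print(sel,r.x.round(4),np.degrees(r.x[2]).round(1),"spindle",X(r.x,seat)[:2].round(4))
    if sel is None: print(f(r.x).reshape(-1,2).round(1)); p=r.x
for n,q in dict(pivot=(.065,0,.142),knob=kn,mid=mid).items(): print(n,X(p,q).round(4))
E
python3 stand.py
```

```text
None [ 0.5721  0.0916 -0.1453] -8.3 spindle [0.5078 0.101 ]
[[ 0.8 -0.5]
 [ 0.6 -1.7]
 [ 0.1 -0.6]
 [ 0.  -0.7]
 [ 0.1 -0.6]
 [ 2.1 -0.4]
 [ 0.7 -2.5]
 [ 0.3  0.1]
 [ 0.1 -0.4]
 [-0.2  0.5]
 [ 0.2  0.1]
 [-0.2  0.4]
 [-0.9 -0.2]
 [-0.1  0.6]
 [-0.4 -0.5]
 [-3.1  3.7]
 [-2.3  2.9]
 [ 0.7 -0.8]
 [-0.  -1.4]]
[0] [ 0.5688  0.0945 -0.1606] -9.2 spindle [0.5046 0.1049]
[1] [ 0.5723  0.0929 -0.1498] -8.6 spindle [0.508  0.1026]
[2] [ 0.573   0.0911 -0.1349] -7.7 spindle [0.5086 0.0998]
[0, 1] [ 0.5711  0.0936 -0.1599] -9.2 spindle [0.5069 0.1039]
pivot [0.6364 0.0822 0.142 ]
knob [0.6243 0.141  0.19  ]
mid [0.577  0.0909 0.142 ]
```

```bash
python3 - <<'E'
import pickle;c,o=pickle.load(open("pics/s4.pkl","rb"));print((o['position']+[-.0142,.0045,.0412]).tolist())
E
python3 ov.py s4 "[.5639,-.185,.2784]" 159.3 35 330 140 410 210;python3 ov.py w4 "[.5632,-.1848,.2762]" 159.3 35 230 100 420 360
```

```text
[0.5638997064122736, -0.18496040845325715, 0.2783821272727385]
bottom [ 0.62292035 -0.20730193  0.18829328]
bottom [ 0.62222035 -0.20710193  0.18609328]
```

View pics/ov_s4.png

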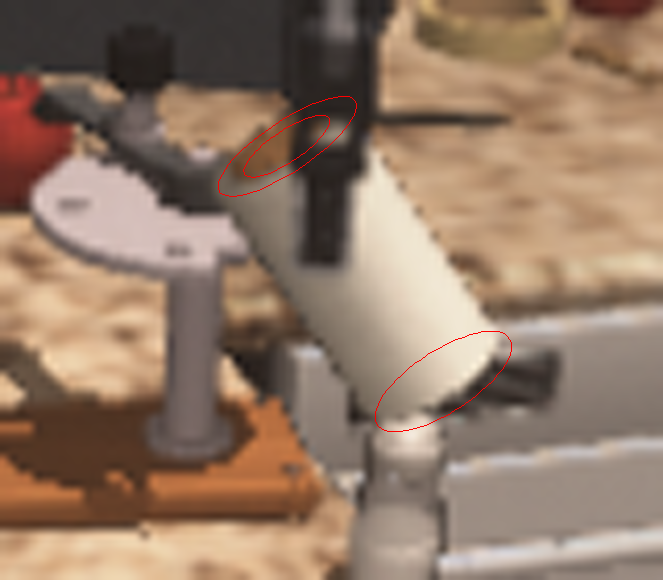

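View pics/ov_w4.png

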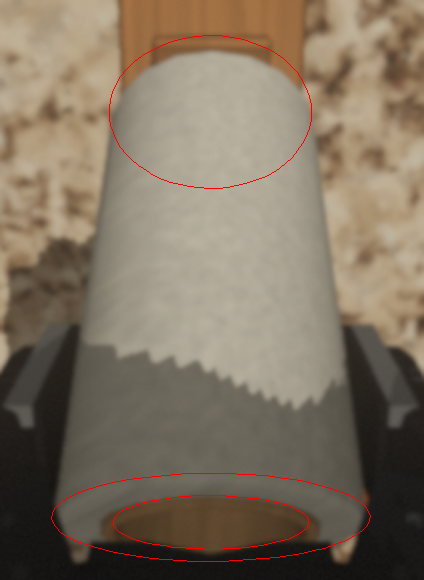

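```bash
python3 go.py .462 .1188 .215 -110.7
```

```text
4.4 pos [ 0.5764 -0.1889  0.2325] xang -110.75 -> dx dy dz [-247.2   17.6 -216. ] yaw -0.0009 F [-0.3  0.5 -1.2] w 0.0584 q7 -1.73
```

```bash
python3 -m crank '[{"hand":1,"dx":-20,"dy":0,"dz":-18,"yaw":0},{"hand":1,"dx":-50,"dy":0,"dz":-44,"yaw":0},{"hand":1,"dx":-80,"dy":0,"dz":-70,"yaw":0},{"hand":1,"dx":-110,"dy":0,"dz":-96,"yaw":0},{"hand":1,"dx":-140,"dy":5,"dz":-122,"yaw":0},{"hand":1,"dx":-170,"dy":10,"dz":-148,"yaw":0},{"hand":1,"dx":-200,"dy":15,"dz":-174,"yaw":0},{"hand":1,"dx":-225,"dy":17,"dz":-196,"yaw":0},{"hand":1,"dx":-240,"dy":17,"dz":-210,"yaw":0},{"hand":1,"dx":-247,"dy":17,"dz":-216,"yaw":0},{"hand":1,"dx":-247,"dy":17,"dz":-216,"yaw":0},{"hand":1,"dx":-247,"dy":17,"dz":-216,"yaw":0}]' 20; python3 go.py .462 .1188 .154 -110.7; python3 snap.py side s5;python3 snap.py scene sc5; python3 snap.py wrist w5; python3 go.py .462 .1188 .154 -110.7;python3 - <<'E'
import cv2
a=cv2.imread('pics/s5.png')[90:210,260:400];b=cv2.imread('pics/sc5.png')[130:270,160:320]
cv2.imwrite('pics/s5c.png',cv2.resize(a,None,fx=5,fy=5,interpolation=2));cv2.imwrite('pics/sc5c.png',cv2.resize(b,None,fx=4,fy=4,interpolation=2))
E
```

```text
clock: 5.4
position: [0.4623, 0.1179, 0.2153]
tool_rot: [-1.571, -0.001, -1.933]
force: [0.6, -1.2, -0.8]
grip_width: 0.058
5.4 pos [0.4623 0.1179 0.2153] xang -110.74 -> dx dy dz [-0.8 61.3 -0.5] yaw -0.0007 F [ 0.6 -1.2 -0.8] w 0.058 q7 -2.37
5.4 [0.46228068 0.11791469 0.21528835] [-1.57138792e+00 -8.12579404e-04 -1.93278079e+00]
5.45 [0.46252329 0.1173456  0.21534489] [-1.57120640e+00 -8.24985081e-04 -1.93402283e+00]
5.5 [0.46265291 0.11715126 0.21548486] [-1.57099037e+00 -6.61838707e-04 -1.93466512e+00]
5.55 pos [0.4627 0.1172 0.2155] xang -110.86 -> dx dy dz [-1.3 61.5 -1.2] yaw -0.0028 F [-0.8 -0.4 -1.2] w 0.0587 q7 -2.37
```

View pics/s5c.png

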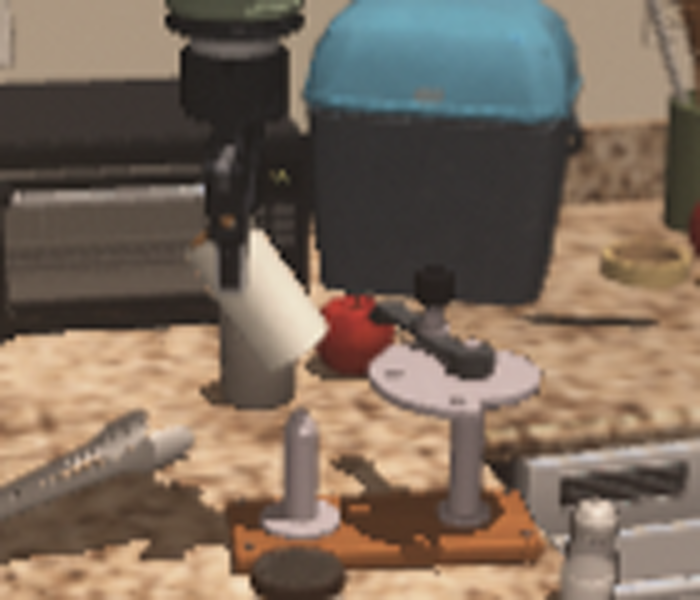

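View pics/sc5c.png

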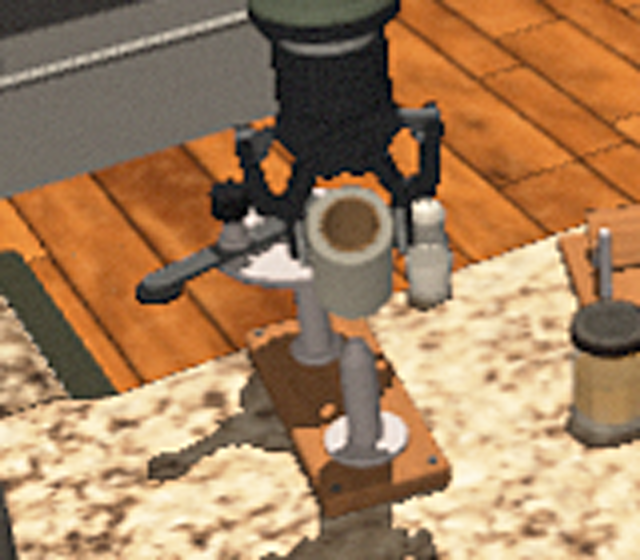

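View pics/w5.png

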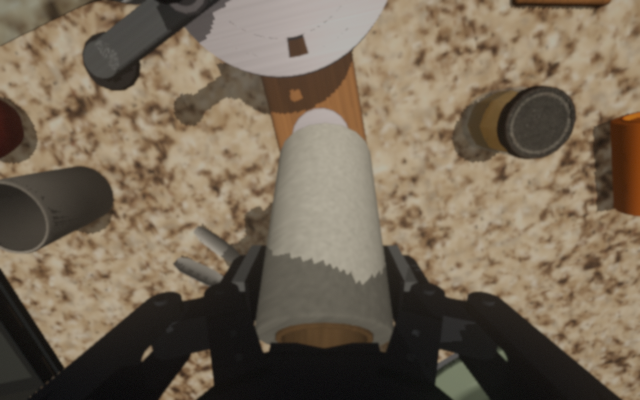

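```bash
python3 - <<'E'
from h import *; import pickle
c,o=pickle.load(open("pics/w5.pkl","rb")); im=cv2.imread("pics/w5.png")
x0,y0,x1,y1=250,0,400,140;k=5;b=cv2.resize(im[y0:y1,x0:x1],None,fx=k,fy=k,interpolation=2)
for sp,col in (((.5078,.1015),(0,0,255)),((.5086,.0998),(255,0,0))):
    P=proj(c,[(sp[0]+.032*np.cos(t),sp[1]+.032*np.sin(t),.026) for t in np.linspace(0,6.28,60)])
    cv2.polylines(b,[((P-[x0,y0]+.5)*k).astype(np.int32)],True,col,1)
cv2.imwrite("pics/w5d.png",b)
# centre plane: tool-plane column
R=Rn.from_euler('xyz',o['tool_rot']).as_matrix()
for sp in ((.5078,.1015),(.5086,.0998)): print(R.T@(np.array([*sp,.117])-o['position'])*1000)
E
```

```text
[-1.50616285 98.47461133 47.78044319]
[-0.20218122 98.47521189 49.13308193]
```

View pics/w5d.png

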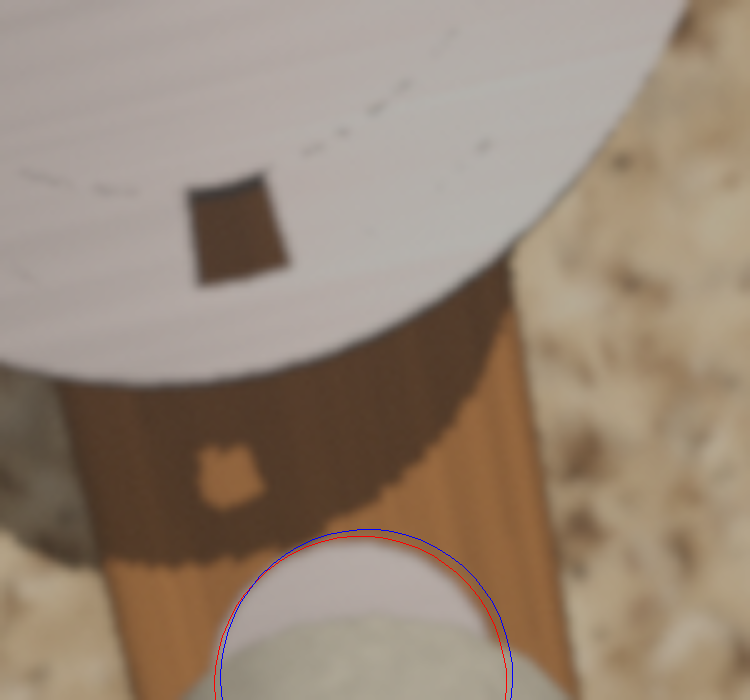

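```bash
python3 -m crank '[{"hand":1,"dx":-2,"dy":10,"dz":-1,"yaw":0},{"hand":1,"dx":-2,"dy":20,"dz":-1,"yaw":0},{"hand":1,"dx":-2,"dy":30,"dz":-1,"yaw":0},{"hand":1,"dx":-2,"dy":40,"dz":-1,"yaw":0},{"hand":1,"dx":-2,"dy":48,"dz":-1,"yaw":0},{"hand":1,"dx":-2,"dy":54,"dz":-1,"yaw":0},{"hand":1,"dx":-2,"dy":58,"dz":-1,"yaw":0},{"hand":1,"dx":-2,"dy":58,"dz":-1,"yaw":0}]' 20; python3 snap.py side s6;python3 snap.py scene sc6;python3 go.py .5078 .1015 .154 -110.7;python3 - <<'E'
import cv2
a=cv2.imread('pics/s6.png')[110:210,270:370];b=cv2.imread('pics/sc6.png')[130:270,160:320]
cv2.imwrite('pics/s6c.png',cv2.resize(a,None,fx=6,fy=6,interpolation=2));cv2.imwrite('pics/sc6c.png',cv2.resize(b,None,fx=4,fy=4,interpolation=2))
E
```

```text
clock: 6.22
position: [0.4618, 0.1206, 0.1569]
tool_rot: [-1.572, -0.001, -1.933]
force: [-0.6, -1.1, -1.1]
grip_width: 0.0583
6.2167 [0.46178266 0.1206081  0.15692617] [-1.57171269e+00 -7.16256859e-04 -1.93291921e+00]
6.2667 [0.46202808 0.12070777 0.15750454] [-1.57120399e+00 -2.83306550e-04 -1.93295911e+00]
6.3167 pos [0.4622 0.1207 0.1578] xang -110.76 -> dx dy dz [ 1.8  3.9 49.5] yaw -0.001 F [-0.2  0.2 -0.8] w 0.0583 q7 -2.4
```

View pics/s6c.png

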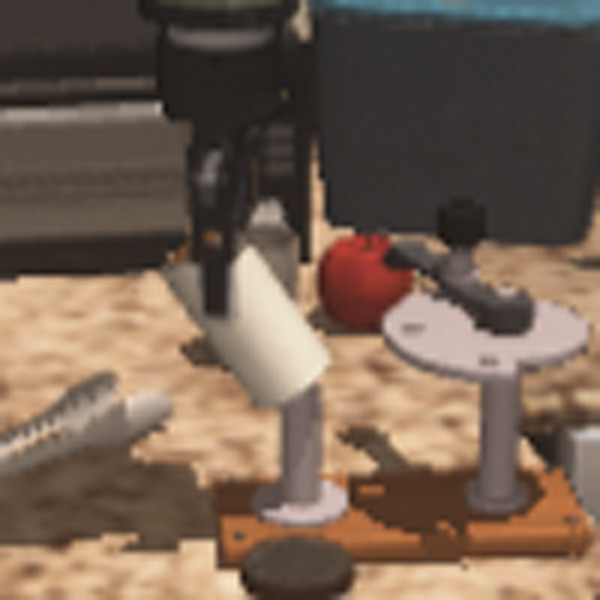

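View pics/sc6c.png

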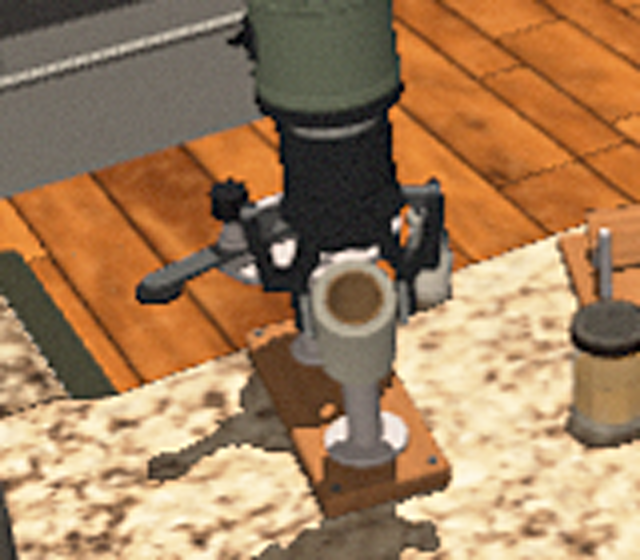

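```bash
python3 -m crank '[{"hand":1,"dx":0,"dy":1,"dz":3,"yaw":0},{"hand":1,"dx":0,"dy":2,"dz":7,"yaw":0},{"hand":1,"dx":0,"dy":2,"dz":11,"yaw":0},{"hand":1,"dx":0,"dy":2,"dz":15,"yaw":0},{"hand":1,"dx":0,"dy":2,"dz":19,"yaw":0},{"hand":1,"dx":0,"dy":2,"dz":22,"yaw":0},{"hand":1,"dx":0,"dy":2,"dz":25,"yaw":0},{"hand":1,"dx":0,"dy":2,"dz":25,"yaw":0}]' 20; python3 snap.py side s7;python3 go.py .5078 .1015 .154 -110.7;python3 - <<'E'
import cv2
a=cv2.imread('pics/s7.png')[110:210,270:370]
cv2.imwrite('pics/s7c.png',cv2.resize(a,None,fx=6,fy=6,interpolation=2))
E
```

```text
clock: 6.98
position: [0.486, 0.1116, 0.1557]
tool_rot: [-1.571, 0.0, -1.933]
force: [-2.3, 1.1, -0.6]
grip_width: 0.0586
6.9833 [0.48598911 0.11159988 0.15571289] [-1.57068160e+00  7.21917849e-05 -1.93344615e+00]
7.0333 pos [0.4857 0.1117 0.1557] xang -110.77 -> dx dy dz [ 1.7  1.7 24.3] yaw -0.0013 F [-1.6  0.6 -0.3] w 0.0587 q7 -2.36
```

View pics/s7c.png

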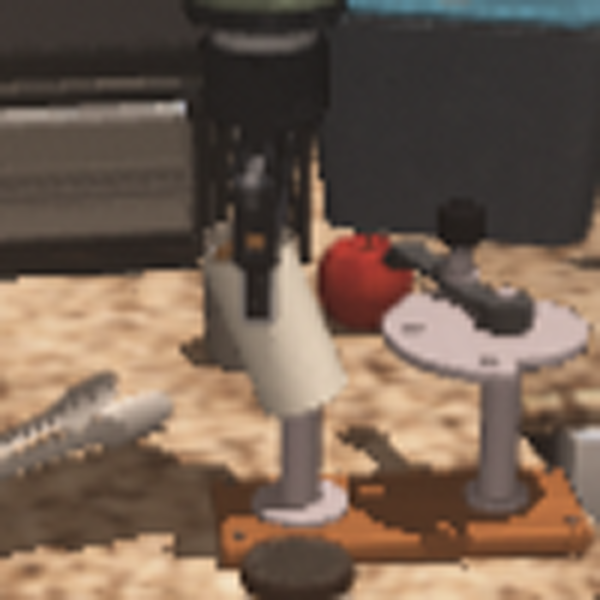

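Pivoting works: tilt is now about 20° with 2 N. Continue.

```bash
python3 -m crank '[{"hand":1,"dx":0,"dy":1,"dz":3,"yaw":0},{"hand":1,"dx":0,"dy":2,"dz":7,"yaw":0},{"hand":1,"dx":0,"dy":2,"dz":11,"yaw":0},{"hand":1,"dx":0,"dy":2,"dz":15,"yaw":0},{"hand":1,"dx":0,"dy":2,"dz":19,"yaw":0},{"hand":1,"dx":0,"dy":2,"dz":23,"yaw":0},{"hand":1,"dx":0,"dy":2,"dz":27,"yaw":0},{"hand":1,"dx":0,"dy":2,"dz":29,"yaw":0},{"hand":1,"dx":0,"dy":2,"dz":29,"yaw":0}]' 20; python3 snap.py side s8;python3 snap.py wrist w8;python3 go.py .5078 .1015 .154 -110.7;python3 - <<'E'
import cv2
a=cv2.imread('pics/s8.png')[110:210,270:370]
cv2.imwrite('pics/s8c.png',cv2.resize(a,None,fx=6,fy=6,interpolation=2))
E
```

```text
clock: 7.78
position: [0.513, 0.1012, 0.1537]
tool_rot: [-1.571, -0.0, -1.934]
force: [-3.0, 0.8, -2.6]
grip_width: 0.0586
7.7833 [0.51299925 0.1012439  0.15370228] [-1.57072274e+00 -5.87134120e-05 -1.93350854e+00]
7.8333 [0.51275352 0.10136279 0.15369949] [-1.57076874e+00 -1.13346848e-04 -1.93329059e+00]
7.8833 pos [0.5127 0.1014 0.1538] xang -110.76 -> dx dy dz [ 1.7 -0.2 -4.6] yaw -0.0011 F [-2.6 -0.8 -2.5] w 0.0586 q7 -2.33
```

View pics/s8c.png

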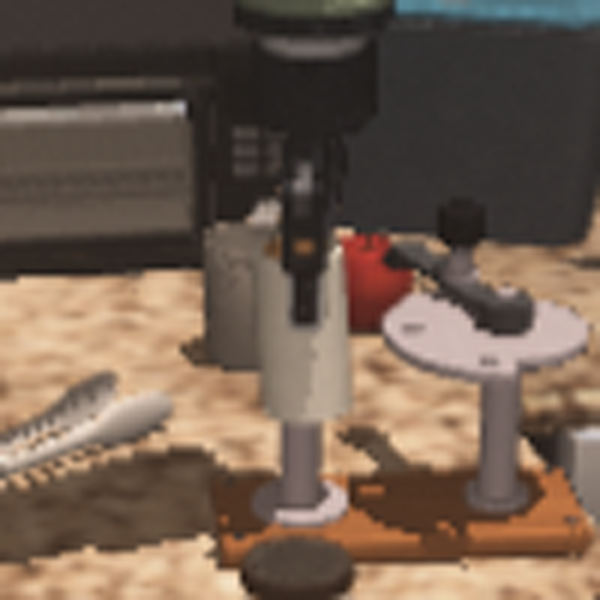

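View pics/w8.png

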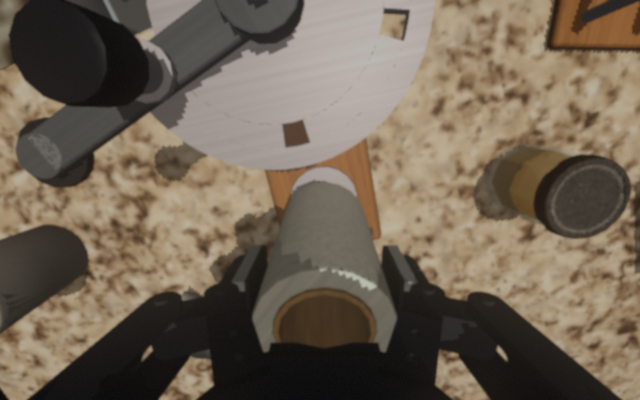

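```bash
python3 -m crank '[{"hand":1,"dx":0,"dy":6,"dz":2,"yaw":0},{"hand":1,"dx":0,"dy":14,"dz":2,"yaw":0},{"hand":1,"dx":0,"dy":22,"dz":1,"yaw":0},{"hand":1,"dx":0,"dy":30,"dz":0,"yaw":0},{"hand":1,"dx":0,"dy":38,"dz":-1,"yaw":0},{"hand":1,"dx":0,"dy":46,"dz":-2,"yaw":0},{"hand":1,"dx":0,"dy":52,"dz":-2,"yaw":0},{"hand":1,"dx":0,"dy":54,"dz":-2,"yaw":0},{"hand":1,"dx":0,"dy":54,"dz":-2,"yaw":0}]' 20; python3 snap.py side s9;python3 go.py .5078 .1015 .09 -110.7;python3 - <<'E'
import cv2
a=cv2.imread('pics/s9.png')[110:210,270:370]
cv2.imwrite('pics/s9c.png',cv2.resize(a,None,fx=6,fy=6,interpolation=2))
E
```

```text
clock: 8.63
position: [0.5106, 0.1022, 0.0992]
tool_rot: [-1.571, -0.0, -1.933]
force: [-0.3, -0.3, -0.8]
grip_width: 0.0586
8.6333 [0.51058341 0.10221398 0.09919194] [-1.57136235e+00 -4.26026449e-04 -1.93296518e+00]
8.6833 pos [0.5108 0.1023 0.0996] xang -110.75 -> dx dy dz [ 1.8  9.6 -2.5] yaw -0.001 F [ 0.3 -0.4  0.1] w 0.059 q7 -2.35
```

View pics/s9c.png

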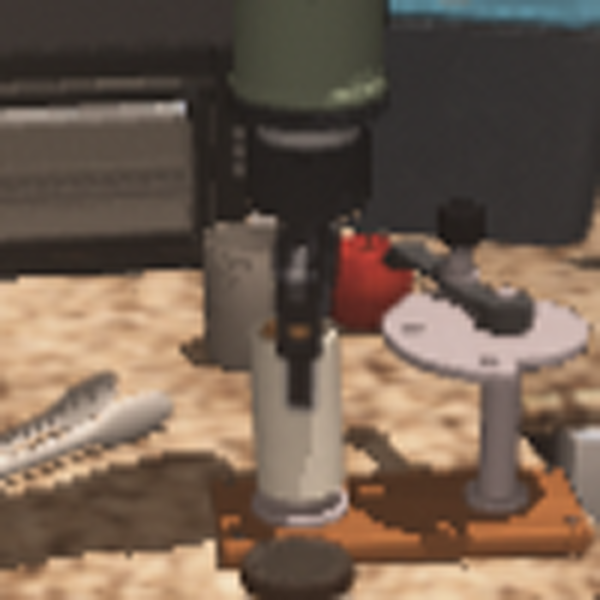

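Almost seated, slightly above the disc. Lower gently until force rises.

```bash
python3 -m crank '[{"hand":1,"dx":0,"dy":2,"dz":0,"yaw":0},{"hand":1,"dx":0,"dy":3,"dz":0,"yaw":0},{"hand":1,"dx":0,"dy":4,"dz":0,"yaw":0},{"hand":1,"dx":0,"dy":4,"dz":0,"yaw":0}]' 20;  python3 -m crank '[{"hand":1,"dx":0,"dy":1,"dz":0,"yaw":0},{"hand":1,"dx":0,"dy":2,"dz":0,"yaw":0},{"hand":1,"dx":0,"dy":3,"dz":0,"yaw":0},{"hand":1,"dx":0,"dy":3,"dz":0,"yaw":0}]' 20
```

```text
clock: 9.02
position: [0.5108, 0.1022, 0.0957]
tool_rot: [-1.571, 0.0, -1.933]
force: [0.2, -0.4, -0.8]
grip_width: 0.0586
clock: 9.35
position: [0.5106, 0.1022, 0.0926]
tool_rot: [-1.571, -0.0, -1.933]
force: [0.5, 0.2, -1.5]
grip_width: 0.0584
```

```bash
python3 -m crank '[{"hand":1,"dx":0,"dy":1,"dz":0,"yaw":0},{"hand":1,"dx":0,"dy":2,"dz":0,"yaw":0},{"hand":1,"dx":0,"dy":3,"dz":0,"yaw":0},{"hand":1,"dx":0,"dy":3,"dz":0,"yaw":0}]' 20; python3 snap.py side s10;python3 - <<'E'
import cv2
a=cv2.imread('pics/s10.png')[110:210,270:370]
cv2.imwrite('pics/s10c.png',cv2.resize(a,None,fx=6,fy=6,interpolation=2))
E
```

```text
clock: 9.68
position: [0.5112, 0.1021, 0.09]
tool_rot: [-1.57, 0.0, -1.933]
force: [0.6, -0.2, 6.9]
grip_width: 0.0584
9.6833 [0.51123502 0.1020986  0.0900498 ] [-1.56989008e+00  3.04421351e-04 -1.93329018e+00]
```

View pics/s10c.png

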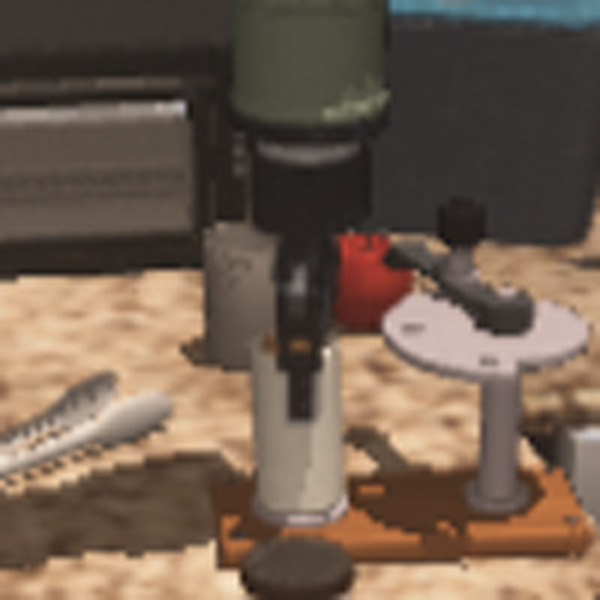

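```bash
python3 -m crank '[{"hand":0,"dx":0,"dy":0,"dz":0,"yaw":0},{"hand":0,"dx":0,"dy":0,"dz":0,"yaw":0},{"hand":0,"dx":0,"dy":0,"dz":0,"yaw":0},{"hand":0,"dx":0,"dy":0,"dz":0,"yaw":0},{"hand":0,"dx":0,"dy":0,"dz":0,"yaw":0},{"hand":0,"dx":0,"dy":-10,"dz":0,"yaw":0},{"hand":0,"dx":0,"dy":-35,"dz":0,"yaw":0},{"hand":0,"dx":0,"dy":-75,"dz":0,"yaw":0},{"hand":0,"dx":0,"dy":-115,"dz":0,"yaw":0},{"hand":0,"dx":0,"dy":-150,"dz":0,"yaw":0},{"hand":0,"dx":0,"dy":-170,"dz":0,"yaw":0},{"hand":0,"dx":0,"dy":-170,"dz":0,"yaw":0}]' 20; python3 snap.py side s11;python3 snap.py wrist w11; python3 -c "
import cv2;a=cv2.imread('pics/s11.png')[110:210,270:370];cv2.imwrite('pics/s11c.png',cv2.resize(a,None,fx=6,fy=6,interpolation=2))"
```

```text
clock: 10.73
position: [0.5123, 0.1027, 0.265]
tool_rot: [-1.565, 0.004, -1.933]
force: [0.2, 0.3, 0.3]
grip_width: 0.0853
10.7333 [0.51227958 0.10268946 0.26501453] [-1.56513728  0.00416693 -1.93320324]
10.7833 [0.51152314 0.10247527 0.26259711] [-1.56724806  0.00258995 -1.9331789 ]
```

View pics/s11c.png

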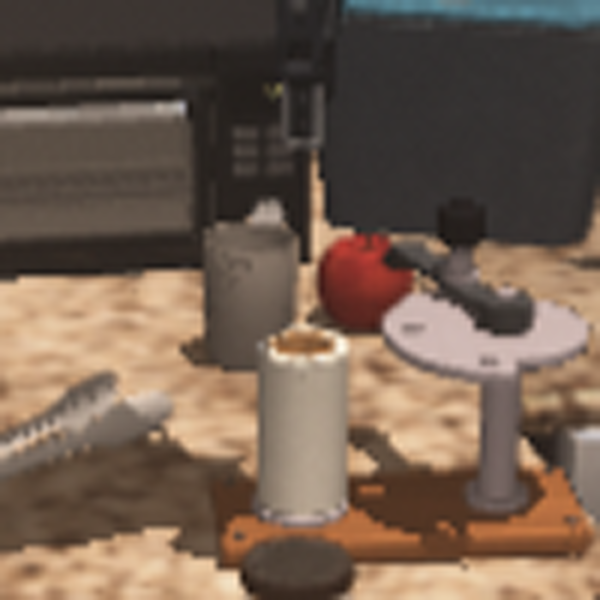

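View pics/w11.png

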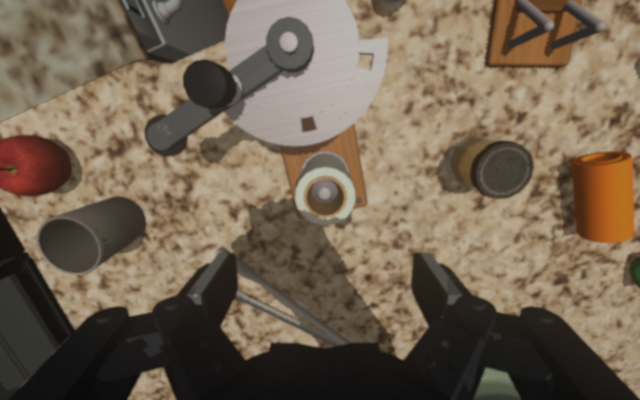

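```bash
python3 -m crank '[{"hand":0,"dx":0,"dy":0,"dz":0,"yaw":0}]'; python3 snap.py wrist w12; python3 - <<'E'
import cv2;a=cv2.imread('pics/w12.png')[0:230,130:400];cv2.imwrite('pics/w12c.png',cv2.resize(a,None,fx=2.5,fy=2.5,interpolation=2))
E
```

```text
clock: 10.92
position: [0.5103, 0.1021, 0.2595]
tool_rot: [-1.571, -0.0, -1.933]
force: [-0.4, -0.5, 0.1]
grip_width: 0.0856
10.9167 [0.51030427 0.10213432 0.25946693] [-1.57140043e+00 -4.13233095e-04 -1.93305733e+00]
```

View pics/w12c.png

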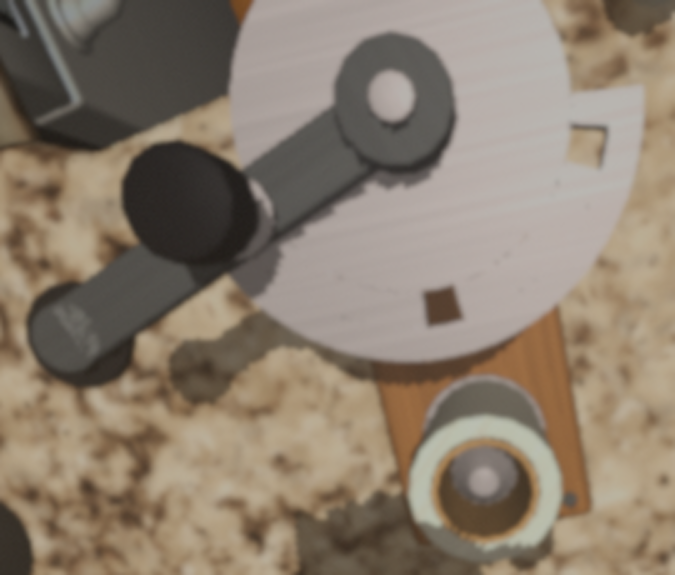

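```bash
python3 - <<'E'
from h import *; import pickle
c,o=pickle.load(open("pics/w12.pkl","rb"))
K=onz(c,(202.8,78.8),.202);M=onz(c,(306.8,122),.142);T3=onz(c,(365.2,58.4),.142);SP=onz(c,(323.6,192.8),.117)
print("knob",K,"mid",M,"third",T3,"spin",SP)
d=(M-SP)[:2];print("mid-spin dist",np.linalg.norm(d),"ang",np.degrees(np.arctan2(d[1],d[0])))
d=d/np.linalg.norm(d);P=M[:2]+.06*d;print("pivot",P, "knob dist",np.linalg.norm(K[:2]-P),"third dist",np.linalg.norm(T3[:2]-P))
a=lambda v:np.degrees(np.arctan2(v[1],v[0]))
print("angles knob,mid,third",a(K[:2]-P),a(M[:2]-P),a(T3[:2]-P))
# least squares stand pose
from scipy.optimize import least_squares
q=[(-.065,0,.117),(.005,0,.142),(.0445,-.0564,.142),(.0445,.0564,.202)];uv=[(323.6,192.8),(306.8,122),(365.2,58.4),(202.8,78.8)]
def X(p,q):
    c_,s=np.cos(p[2]),np.sin(p[2]); return np.array([p[0]+c_*q[0]-s*q[1],p[1]+s*q[0]+c_*q[1],q[2]])
r=least_squares(lambda p:np.concatenate([proj(c,X(p,a_))[0]-b for a_,b in zip(q,uv)]),[.57,.09,-.15]);print(r.x,np.degrees(r.x[2]),r.fun.round(1))
print("knob",X(r.x,q[3]),"pivot",X(r.x,(.065,0,0)))
E
```

```text
knob [0.62471114 0.13911303 0.202     ] mid [0.57674844 0.09147057 0.142     ] third [0.60597361 0.02952071 0.142     ] spin [0.50748583 0.10254942 0.117     ]
mid-spin dist 0.07014307226757364 ang -9.087722916136263
pivot [0.6359953  0.08199378] knob dist 0.0582232007567785 third dist 0.06045431690900951
angles knob,mid,third 101.1751422256512 170.91227708386376 -119.77539448055443
[ 0.57150711  0.09179493 -0.16957563] -9.71596811346301 [-0.2  0.1  0.7  0.1  1.  -0.2 -1.2  0.2]
knob [0.62488712 0.13987596 0.202     ] pivot [0.63557479 0.08082527 0.        ]
```

```bash
python3 go.py .6247 .1397 .25 11
```

```text
10.9667 pos [0.5102 0.1021 0.2591] xang -110.75 -> dx dy dz [-75.7   8.9  93.8] yaw -2.1249 F [0.6 0.8 0.6] w 0.0856 q7 -2.3
```

```bash
python3 -m crank '[{"hand":0,"dx":-10,"dy":0,"dz":12,"yaw":-0.125},{"hand":0,"dx":-25,"dy":0,"dz":30,"yaw":-0.25},{"hand":0,"dx":-40,"dy":0,"dz":50,"yaw":-0.375},{"hand":0,"dx":-55,"dy":0,"dz":70,"yaw":-0.5},{"hand":0,"dx":-70,"dy":0,"dz":87,"yaw":-0.625},{"hand":0,"dx":-76,"dy":0,"dz":94,"yaw":-0.75},{"hand":0,"dx":-76,"dy":0,"dz":94,"yaw":-0.875},{"hand":0,"dx":-76,"dy":0,"dz":94,"yaw":-1.0},{"hand":0,"dx":-76,"dy":0,"dz":94,"yaw":-1.125},{"hand":0,"dx":-76,"dy":0,"dz":94,"yaw":-1.25},{"hand":0,"dx":-76,"dy":0,"dz":94,"yaw":-1.375},{"hand":0,"dx":-76,"dy":0,"dz":94,"yaw":-1.5}]' 20; python3 go.py .6247 .1397 .25 11
```

```text
clock: 11.97
position: [0.6251, 0.1399, 0.2585]
tool_rot: [-1.572, 0.002, -0.427]
force: [-0.8, 0.5, 0.7]
grip_width: 0.0856
11.9667 pos [0.6251 0.1399 0.2585] xang -24.45 -> dx dy dz [-0.3  8.5 -0.4] yaw -0.6187 F [-0.8  0.5  0.7] w 0.0856 q7 -0.95
```

```bash
python3 -m crank '[{"hand":0,"dx":0,"dy":0,"dz":0,"yaw":-0.125},{"hand":0,"dx":0,"dy":0,"dz":0,"yaw":-0.25},{"hand":0,"dx":0,"dy":0,"dz":0,"yaw":-0.375},{"hand":0,"dx":0,"dy":5,"dz":0,"yaw":-0.5},{"hand":0,"dx":0,"dy":15,"dz":0,"yaw":-0.62},{"hand":0,"dx":0,"dy":20,"dz":0,"yaw":-0.62},{"hand":0,"dx":0,"dy":20,"dz":0,"yaw":-0.62},{"hand":0,"dx":0,"dy":20,"dz":0,"yaw":-0.62}]' 20; python3 go.py .6247 .1397 .171 11; python3 snap.py wrist w13
```

```text
clock: 12.63
position: [0.6253, 0.1399, 0.2391]
tool_rot: [-1.571, 0.001, 0.183]
force: [0.3, 0.0, 0.1]
grip_width: 0.0851
12.6333 pos [0.6253 0.1399 0.2391] xang 10.47 -> dx dy dz [-0.5 68.1 -0.1] yaw -0.0093 F [0.3 0.  0.1] w 0.0851 q7 -0.41
12.6333 [0.62530258 0.13993825 0.23914203] [-1.57060318e+00  1.43158784e-03  1.82727163e-01]
```

View pics/w13.png

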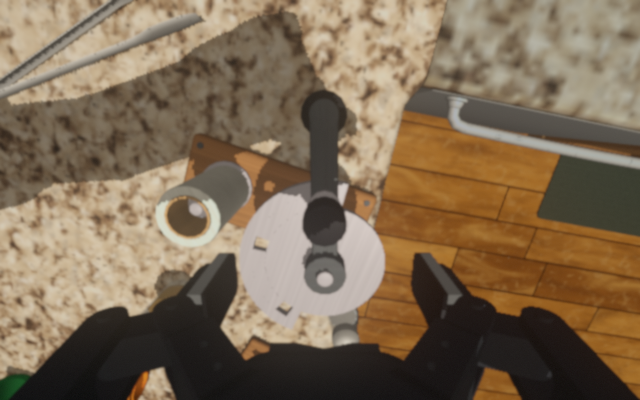

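```bash
python3 - <<'E'
from h import *; import pickle
c,o=pickle.load(open("pics/w13.pkl","rb"));im=cv2.imread("pics/w13.png")
print(onz(c,(324,217),.202), onz(c,(324,217),.202)[:2]-o['position'][:2])
x0,y0,x1,y1=270,150,380,300;k=3.8;b=cv2.resize(im[y0:y1,x0:x1],None,fx=k,fy=k,interpolation=2)
for z in(.178,.202):
    P=proj(c,[(.6247+.015*np.cos(t),.1397+.015*np.sin(t),z) for t in np.linspace(0,6.28,60)])
    cv2.polylines(b,[((P-[x0,y0]+.5)*k).astype(np.int32)],True,(0,0,255),1)
cv2.imwrite("pics/w13d.png",b)
E
```

```text
[0.62343469 0.14779801 0.202     ] [-0.00186789  0.00785976]
```

View pics/w13d.png

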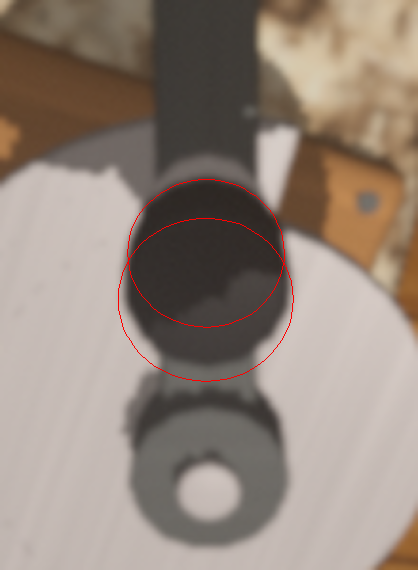

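```bash
python3 -m crank '[{"hand":0,"dx":-1,"dy":15,"dz":2,"yaw":-0.01},{"hand":0,"dx":-1,"dy":35,"dz":2,"yaw":-0.01},{"hand":0,"dx":-1,"dy":52,"dz":2,"yaw":-0.01},{"hand":0,"dx":-1,"dy":62,"dz":2,"yaw":-0.01},{"hand":0,"dx":-1,"dy":68,"dz":2,"yaw":-0.01},{"hand":0,"dx":-1,"dy":68,"dz":2,"yaw":-0.01},{"hand":0,"dx":-1,"dy":68,"dz":2,"yaw":-0.01}]' 20; python3 go.py .624 .142 .171 11; python3 snap.py side s14; python3 -c "
import cv2;a=cv2.imread('pics/s14.png')[90:200,280:400];cv2.imwrite('pics/s14c.png',cv2.resize(a,None,fx=5,fy=5,interpolation=2))"
```

```text
clock: 13.27
position: [0.6245, 0.142, 0.1724]
tool_rot: [-1.571, -0.001, 0.196]
force: [1.3, 0.0, 0.9]
grip_width: 0.0857
13.2667 pos [0.6245 0.142  0.1724] xang 11.25 -> dx dy dz [-0.5  1.4  0.1] yaw 0.0044 F [1.3 0.  0.9] w 0.0857 q7 -0.45
13.2667 [0.62448456 0.1420339  0.1724256 ] [-1.57069385e+00 -5.70359826e-04  1.96394702e-01]
```

View pics/s14c.png

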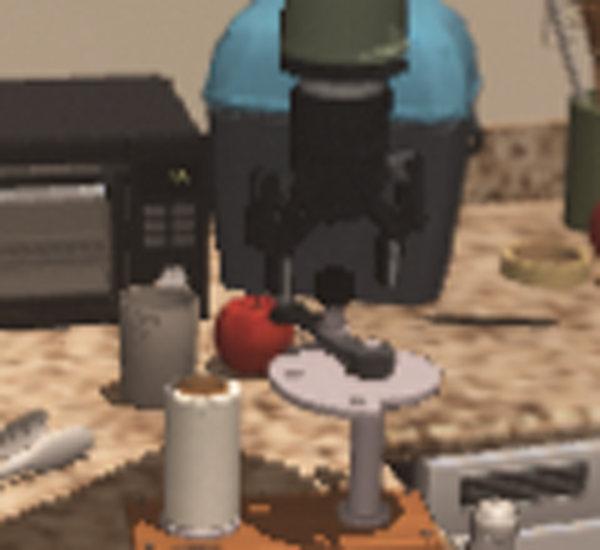

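```bash
python3 -m crank '[{"hand":0,"dx":-0.5,"dy":4,"dz":0,"yaw":0},{"hand":1,"dx":-0.5,"dy":4,"dz":0,"yaw":0},{"hand":1,"dx":-0.5,"dy":4,"dz":0,"yaw":0},{"hand":1,"dx":-0.5,"dy":4,"dz":0,"yaw":0},{"hand":1,"dx":-0.5,"dy":4,"dz":0,"yaw":0},{"hand":1,"dx":-0.5,"dy":4,"dz":0,"yaw":0},{"hand":1,"dx":-0.5,"dy":4,"dz":0,"yaw":0},{"hand":1,"dx":-0.5,"dy":4,"dz":0,"yaw":0},{"hand":1,"dx":-0.5,"dy":4,"dz":0,"yaw":0},{"hand":1,"dx":-0.5,"dy":4,"dz":0,"yaw":0}]' 60; python3 go.py .624 .142 .171 11; python3 snap.py side s15; python3 -c "
import cv2;a=cv2.imread('pics/s15.png')[90:200,280:400];cv2.imwrite('pics/s15c.png',cv2.resize(a,None,fx=5,fy=5,interpolation=2))"
```

```text
clock: 14.15
position: [0.6239, 0.1418, 0.1681]
tool_rot: [-1.571, -0.001, 0.197]
force: [-0.6, 0.4, 5.3]
grip_width: 0.0286
14.15 pos [0.6239 0.1418 0.1681] xang 11.28 -> dx dy dz [ 0.1 -2.9  0.2] yaw 0.0049 F [-0.6  0.4  5.3] w 0.0286 q7 -0.45
14.15 [0.62393164 0.14176993 0.16811332] [-1.57074178e+00 -5.98018718e-04  1.96884640e-01]
```

View pics/s15c.png

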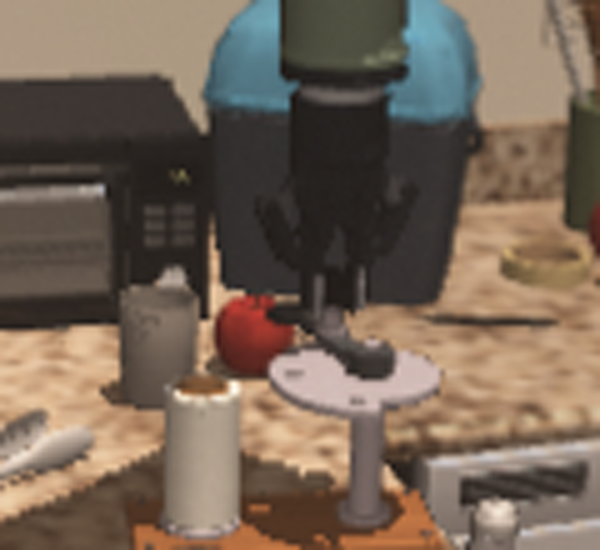

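```bash
python3 -m crank '[{"hand":1,"dx":0,"dy":-3,"dz":0,"yaw":0},{"hand":1,"dx":0,"dy":-6,"dz":0,"yaw":0},{"hand":1,"dx":0,"dy":-9,"dz":0,"yaw":0},{"hand":1,"dx":0,"dy":-12,"dz":0,"yaw":0},{"hand":1,"dx":0,"dy":-14,"dz":0,"yaw":0},{"hand":1,"dx":0,"dy":-14,"dz":0,"yaw":0},{"hand":1,"dx":0,"dy":-14,"dz":0,"yaw":0}]' 60; python3 go.py .624 .142 .182 11; python3 snap.py side s16; python3 -c "
import cv2;a=cv2.imread('pics/s16.png')[90:200,280:400];cv2.imwrite('pics/s16c.png',cv2.resize(a,None,fx=5,fy=5,interpolation=2))"
```

```text
clock: 14.78
position: [0.6236, 0.1417, 0.1817]
tool_rot: [-1.571, 0.0, 0.197]
force: [3.8, 1.2, -10.1]
grip_width: 0.0285
14.7833 pos [0.6236 0.1417 0.1817] xang 11.29 -> dx dy dz [ 0.4 -0.4  0.2] yaw 0.005 F [  3.8   1.2 -10.1] w 0.0285 q7 -0.44
14.7833 [0.62361137 0.14167651 0.18165005] [-1.57074239e+00  2.22240351e-04  1.96973341e-01]
```

View pics/s16c.png

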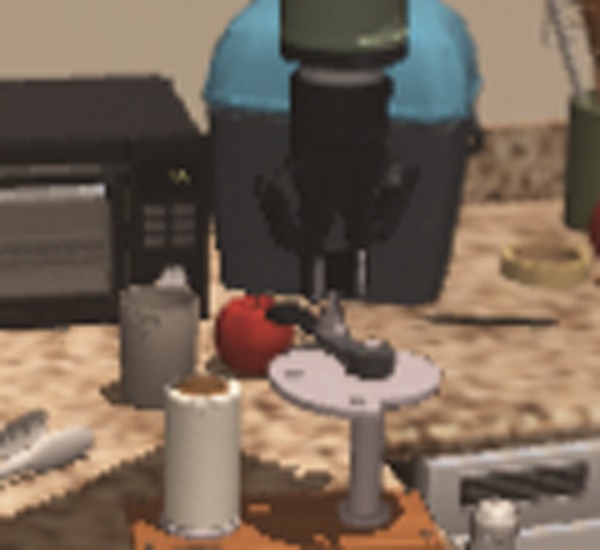

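```bash
python3 -m crank '[{"hand":1,"dx":-7.3,"dy":0,"dz":-0.4,"yaw":-0.122},{"hand":1,"dx":-14.5,"dy":0,"dz":-1.8,"yaw":-0.244},{"hand":1,"dx":-21.5,"dy":0,"dz":-4.0,"yaw":-0.366},{"hand":1,"dx":-28.2,"dy":0,"dz":-7.0,"yaw":-0.489},{"hand":1,"dx":-34.4,"dy":0,"dz":-10.9,"yaw":-0.611},{"hand":1,"dx":-40.1,"dy":0,"dz":-15.4,"yaw":-0.733},{"hand":1,"dx":-45.3,"dy":0,"dz":-20.6,"yaw":-0.855},{"hand":1,"dx":-49.7,"dy":0,"dz":-26.4,"yaw":-0.977},{"hand":1,"dx":-53.5,"dy":0,"dz":-32.8,"yaw":-1.1},{"hand":1,"dx":-56.4,"dy":0,"dz":-39.5,"yaw":-1.222},{"hand":1,"dx":-56.4,"dy":0,"dz":-39.5,"yaw":-1.222},{"hand":1,"dx":-56.4,"dy":0,"dz":-39.5,"yaw":-1.222}]' 60; python3 go.py .5767 .0915 .182 81; python3 snap.py scene sc17; python3 snap.py wrist w17; python3 snap.py side s17; python3 -c "
import cv2;a=cv2.imread('pics/sc17.png')[130:270,160:320];cv2.imwrite('pics/sc17c.png',cv2.resize(a,None,fx=4,fy=4,interpolation=2))
a=cv2.imread('pics/s17.png')[90:200,280:400];cv2.imwrite('pics/s17c.png',cv2.resize(a,None,fx=5,fy=5,interpolation=2))"
```

```text
clock: 15.83
position: [0.5767, 0.0914, 0.1818]
tool_rot: [-1.572, -0.001, 1.419]
force: [6.7, 1.7, -11.0]
grip_width: 0.0284
15.8333 pos [0.5767 0.0914 0.1818] xang 81.31 -> dx dy dz [ 0.1 -0.2  0.1] yaw 0.0054 F [  6.7   1.7 -11. ] w 0.0284 q7 0.67
15.8333 [0.57674589 0.09140266 0.1818161 ] [-1.57178784e+00 -7.10436974e-04  1.41909350e+00]
15.8833 [0.57674429 0.09148442 0.18181898] [-1.57182918e+00 -4.16126868e-04  1.41848763e+00]
15.9333 [0.57674524 0.0915391  0.1818308 ] [-1.57184994e+00 -2.65140713e-04  1.41835157e+00]
```

View pics/sc17c.png

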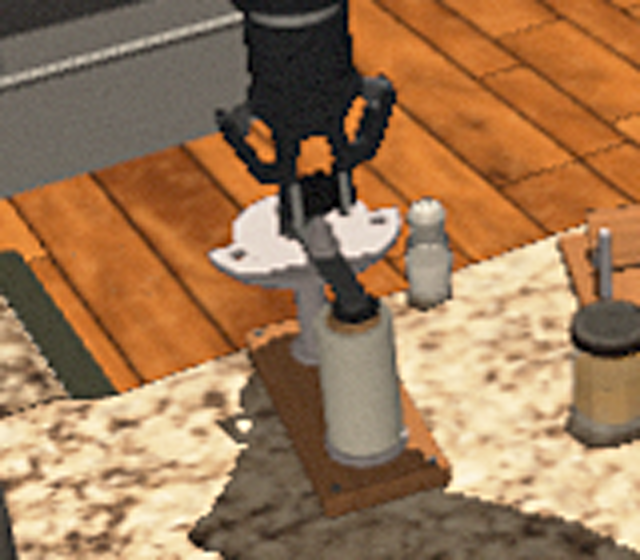

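View pics/s17c.png

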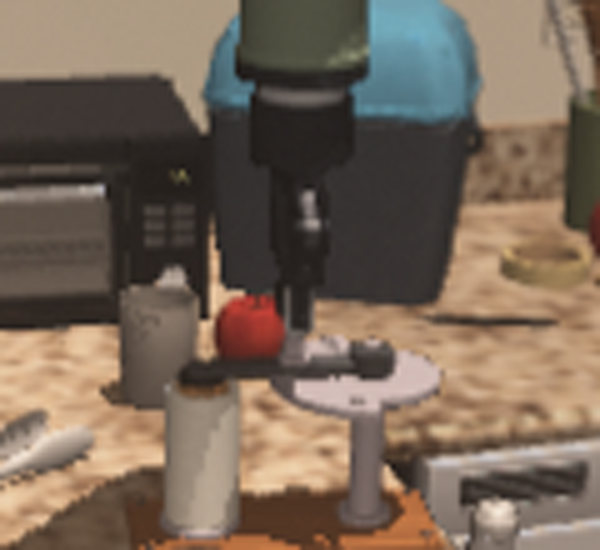

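View pics/w17.png

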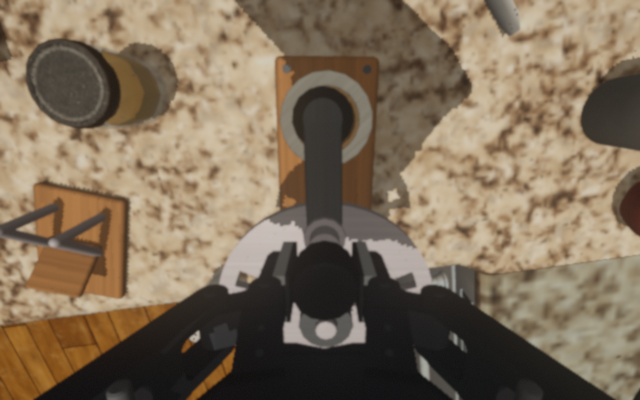

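```bash
python3 -m crank '[{"hand":1,"dx":0,"dy":2,"dz":-0.5,"yaw":0},{"hand":1,"dx":0,"dy":4,"dz":-0.5,"yaw":0},{"hand":1,"dx":0,"dy":6,"dz":-0.5,"yaw":0},{"hand":1,"dx":0,"dy":8,"dz":-0.5,"yaw":0},{"hand":1,"dx":0,"dy":10,"dz":-0.5,"yaw":0},{"hand":1,"dx":0,"dy":10,"dz":-0.5,"yaw":0}]' 60;python3 -m crank '[{"hand":1,"dx":0,"dy":1,"dz":0,"yaw":0},{"hand":1,"dx":0,"dy":2.5,"dz":0,"yaw":0},{"hand":1,"dx":0,"dy":2.5,"dz":0,"yaw":0}]' 60
```

```text
clock: 16.48
position: [0.5768, 0.0917, 0.1715]
tool_rot: [-1.571, 0.0, 1.419]
force: [4.8, 0.5, -7.2]
grip_width: 0.0283
clock: 16.73
position: [0.5768, 0.0917, 0.1691]
tool_rot: [-1.571, 0.0, 1.419]
force: [5.7, -1.0, -6.2]
grip_width: 0.0284
```

```bash
python3 -m crank '[{"hand":1,"dx":0,"dy":1,"dz":0,"yaw":0},{"hand":1,"dx":0,"dy":1,"dz":0,"yaw":0},{"hand":0,"dx":0,"dy":1,"dz":0,"yaw":0},{"hand":0,"dx":0,"dy":1,"dz":0,"yaw":0},{"hand":0,"dx":0,"dy":1,"dz":0,"yaw":0},{"hand":0,"dx":0,"dy":1,"dz":0,"yaw":0},{"hand":0,"dx":0,"dy":1,"dz":0,"yaw":0},{"hand":0,"dx":0,"dy":-15,"dz":0,"yaw":0},{"hand":0,"dx":0,"dy":-45,"dz":0,"yaw":0},{"hand":0,"dx":0,"dy":-80,"dz":0,"yaw":0},{"hand":0,"dx":0,"dy":-115,"dz":0,"yaw":0},{"hand":0,"dx":0,"dy":-115,"dz":0,"yaw":0}]' 20; python3 -m crank '[{"hand":0,"dx":0,"dy":0,"dz":0,"yaw":0},{"hand":0,"dx":0,"dy":0,"dz":0,"yaw":0}]';python3 snap.py scene sc18; python3 snap.py wrist w18; python3 snap.py side s18; python3 -c "
import cv2;a=cv2.imread('pics/sc18.png')[130:270,160:320];cv2.imwrite('pics/sc18c.png',cv2.resize(a,None,fx=4,fy=4,interpolation=2))
a=cv2.imread('pics/s18.png')[110:210,270:390];cv2.imwrite('pics/s18c.png',cv2.resize(a,None,fx=6,fy=6,interpolation=2))"
```

```text
clock: 17.73
position: [0.5783, 0.0932, 0.2904]
tool_rot: [-1.577, -0.003, 1.419]
force: [0.2, 0.6, 0.1]
grip_width: 0.0855
clock: 17.9
position: [0.5764, 0.0916, 0.2839]
tool_rot: [-1.571, 0.0, 1.419]
force: [-0.3, 0.4, -0.6]
grip_width: 0.0852
17.9 [0.57640499 0.09158945 0.28391679] [-1.57054776e+00  4.87804272e-04  1.41877254e+00]
17.95 [0.57625349 0.09159376 0.28343647] [-1.56968499e+00  5.45796618e-04  1.41893218e+00]
18.0 [0.57621337 0.09161171 0.28324911] [-1.56927837e+00  4.95007099e-04  1.41898888e+00]
```

View pics/sc18c.png

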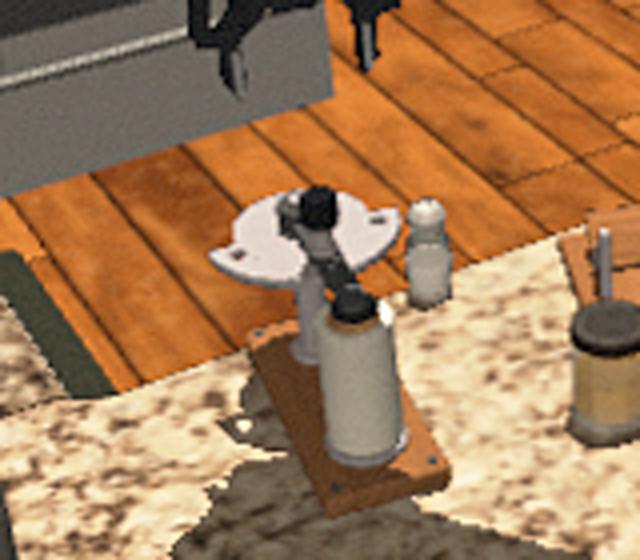

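View pics/s18c.png

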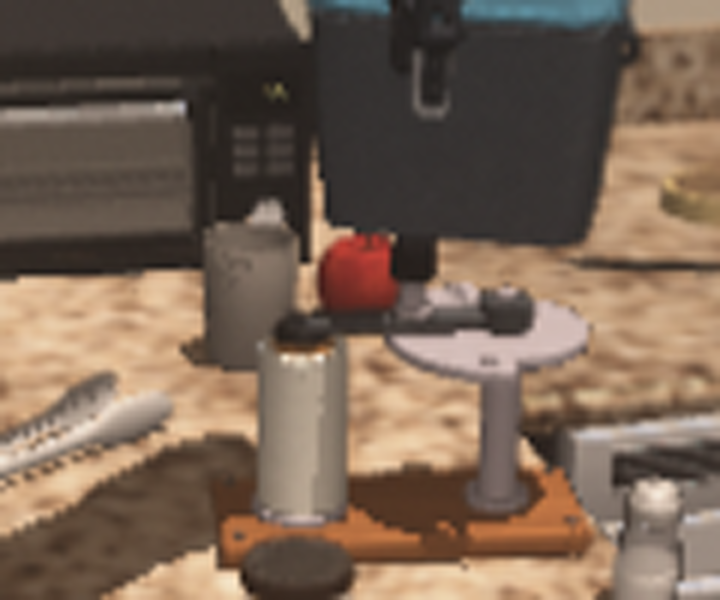

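View pics/w18.png

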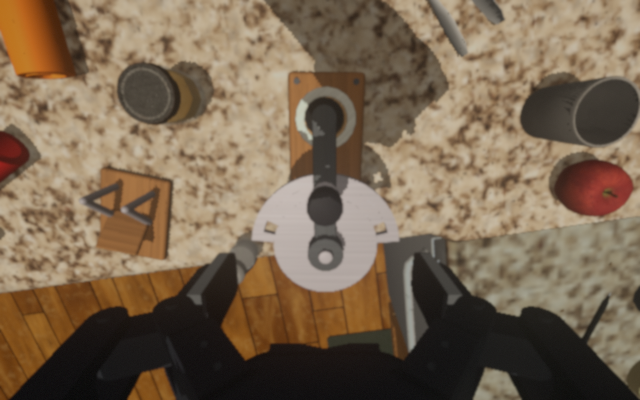

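```bash
python3 - <<'E'
from h import *; import pickle
for n,(x0,y0,x1,y1) in (("s18",(310,130,370,180)),("sc18",(215,160,275,215))):
    c,o=pickle.load(open(f"pics/{n}.pkl","rb"));im=cv2.imread(f"pics/{n}.png");k=11
    b=cv2.resize(im[y0:y1,x0:x1],None,fx=k,fy=k,interpolation=2)
    for z,col in((.178,(0,0,255)),(.202,(0,0,255)),(.212,(255,255,0))):
        P=proj(c,[(.5767+.015*np.cos(t),.0915+.015*np.sin(t),z) for t in np.linspace(0,6.28,60)])
        cv2.polylines(b,[((P-[x0,y0]+.5)*k).astype(np.int32)],True,col,1)
    cv2.imwrite(f"pics/{n}k.png",b)
E
```

```text
(no output)
```

View pics/s18k.png

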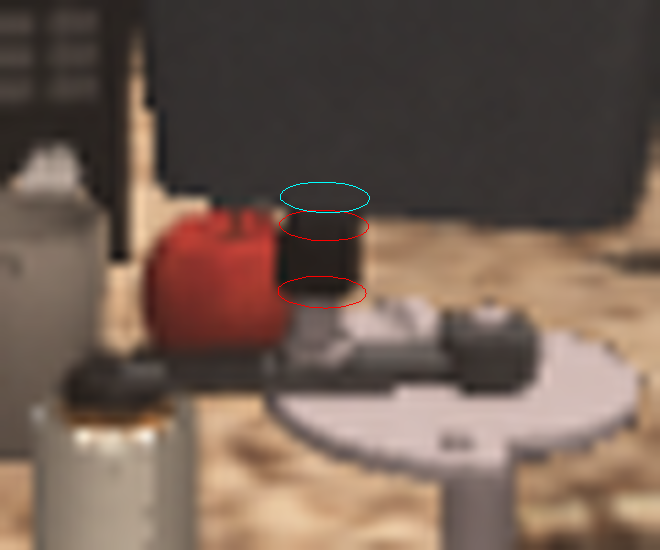

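View pics/sc18k.png

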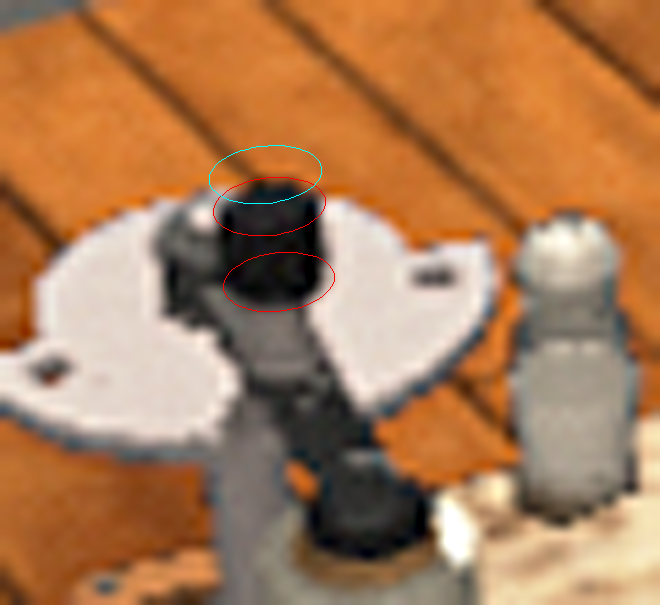

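The knob sits at the pin-home height in both views (its top matches the 202 mm ring, about 10 mm below the ring for a raised pin). The middle hole is covered, and the roll is seated under the pad. The robot is clear and touches nothing, so I'm handing in.

```bash
python3 -c "
from workcell import bot
print(bot.job_done(), bot.observe()['clock'])"
```

```text
the job is handed in; nothing more can be done
the job is handed in; nothing more can be done
```

The roll is seated on the spindle, the swing arm points over it, and the pin is home in the middle hole. I handed in at about 18 s of the 58 s allowed.

**Roll:** I gripped the white roll near its top. The tool can't tilt, so I hooked the bore over the spindle tip and moved sideways, and the spindle levered the roll upright. I then lowered it until it met the seat, with about 7 N of contact force at the expected height, and let go.

**Lock:** I pulled the knob up about 14 mm against roughly 10 N of spring. I swung it 70° about the pivot to the middle hole, lowered it with the spring still pulling, and released it.

**Last checks:** These are by eye, with no direct reading of the plunger.
- In the side and scene pictures, the knob's height matches the pin-home position. A pin still up on the plate would put it about 10 mm higher.
- Only the two outer holes are still visible.
- The pad is over the upright roll, and the gripper is clear, with near-zero wrist force.
- The honey jar and salt shaker look undisturbed in the last pictures. The mug was not in the last close-ups, but the arm never came near it.
- No check failed. My position estimates for the stand differed by 2–3 mm between cameras, within the clearance of the fits.

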